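# Hook down the flap of the bench-top glassware locker

### The job

Take the hooked pole from its rest, put its side pin through the yellow eye on the locker's blue flap (feel for the eye's height, it is clamped by hand) and gently swing the flap down until it is fully open, moving it with the pole only. Then unhook and lay the pole back in both notches of its rest the way it lay, and let go. Never force the pole against the locker, do not touch the locker with hand or arm, and leave the mortar, beaker and jar where they stand.

Things in the scene. Friction and masses are not known exactly. Their poses are not given: they have to be found in the camera images.
- locker: Grey steel locker on two posts, 260 wide, 165 deep, its box from 183 to 354 mm above the bench. Origin: on the bench below the middle of the hinge line. x points from the front into the locker (the flap opens towards -x), y to the left along the front when looking into it along +x, z up. The front frame lies at x = -5 mm.
- flap (a joint): Blue flap in the locker's front, 238 wide, 10 thick, 142 high, hinged along its lower edge. 0 = shut, upright; grows as the top swings out (locker -x) and down; 1.4 rad = fully open, against a rigid stop. The hinge is stiff (about 0.45 N m of friction), so the flap stays where it is left.
- flap_hinge (a point): Middle of the flap's hinge axis, which is parallel to the locker's y; 200 mm above the bench. The flap carries a rigid yellow ring, the eye, standing out from its face: hole along the locker's y, octagonal, 13 mm across; outside about 27 mm; 7 mm thick; its centre 25 mm out in front of the hinge axis (flap's face: 5 mm).
- eye_slot (a point): Middle of the upright slot the eye is clamped in, at the eye's distance from the face: with the flap shut 105 mm above and 25 mm in front of flap_hinge; moves with the flap. The eye's centre sits, clamped tight, anywhere from 22 mm above to 22 mm below this point along the slot: that offset is NOT measured and must be felt or seen.
- pole_center (a point): Centre of the pole (half-way along and half-way up), the place to grip it, on a black sleeve. Aluminium square bar 340 long, 14 x 14, 0.16 kg. x along the pole towards the hook end, z up as it lies in the rest.
- pole_pin (a point): Middle of the red hook pin: a round pin of 8 mm diameter with a blunt end, standing square out of the side of the pole along the pole's -y, 163 mm from pole_center along x; its free length is 30 mm (from 7 to 37 mm off the pole's axis), this point is 22 mm off the axis. Pointing the pole into the locker along locker +x, the pin points along locker -y.
- rest: Wooden rest, base 200 x 70 x 12 mm, fixed to the bench. Origin: middle of its underside. x along the pole as it lies, z up. Two uprights 14 thick at x = -85 and +85 mm, each with an open-topped notch 20 wide with a flared mouth; the pole lies on the notch floors, 45 mm above the bench (pole centre 52 mm above). Tops of the flares about 66 mm above the bench.
- mortar: White mortar with pestle, 110 across the rim, 65 high (pestle to about 90). Origin: centre of its underside. Leave alone.
- beaker: Empty glass beaker, 68 across, 90 high. Origin: centre of its underside. Leave alone.
- jar: Brown glass jar with black lid, 56 across, 85 high. Origin: centre of its underside. Leave alone.
Things that resemble listed ones, but are neither listed nor needed, are in the scene too. Of the things like the rest, leave any that is pink or red; of the rest the larger one is meant.

How it is judged:
On the way, in this order (a step that is already met when the one before it is completed fails the run):
1. the pole is lifted clear of its rest while the flap is shut (z of pole_center in the frame of rest above 0.1 m and value of joint flap below 0.08 rad), for 0.1 s.
2. the pin, in the eye, has drawn the flap part way down (value of joint flap between 0.4 and 1.1 rad and distance between pole_pin and eye_slot below 0.033 m), for 0.1 s.
3. the pin, still in the eye, has drawn the flap fully open (value of joint flap above 1.3 rad and distance between pole_pin and eye_slot below 0.033 m), for 0.05 s.
At the end, for the whole second after the job is handed in: Flap open beyond 1.28 rad (fully open: 1.4). Pole still and released in both notches, same way round and same side up: centre within 60 mm along and 8 mm across of the rest's middle, 46 to 58 mm above the bench, parallel to the rest within 0.08 rad (value of joint flap above 1.28 rad and z of pole_center in the frame of rest between 0.046 and 0.058 m and y of pole_center in the frame of rest between -0.008 and 0.008 m and x of pole_center in the frame of rest between -0.06 and 0.06 m and x of pole_pin in the frame of rest above 0.08 m and angle between the x axis of pole_center and the x axis of rest, either way round below 0.08 rad and angle between pole_center's own z axis and vertical below 0.2 rad and linear speed of pole below 0.02 m/s); the robot touches nothing.
It fails at once if the pole presses on the locker, its flap or eye with more than 15 N (contact force between pole and locker above 15 N).
It fails at once if hand or arm touches the locker or its flap (contact force between any of the fingers, the arm and locker above 1 N).
It fails at once if the flap is slammed (faster than 2.5 rad/s) (velocity of joint flap above 2.5 rad/s).
It fails at once if mortar, beaker or jar is shifted by more than 20 mm (distance of any of mortar, beaker, jar from where it was at the start of the episode above 0.02 m).
It also fails if it takes over 64 s, if anything falls off the work surface, if the arm or the gripper's body presses on something with over 40 N, if the wrist force passes 120 N, or if a joint passes its speed limit or range.

### The arm

A 7-joint arm with a two-finger parallel gripper is mounted at the origin on the work surface. World frame = base frame: x ahead of the robot, y to its left, z up, the work surface at z = 0. Lengths are in m, angles in rad, forces in N, time in s.
With the tool pointing down it reaches from about 0.4 to 0.85 m from the base axis. Payload 4.5 kg.
Tool frame: the origin (TCP) lies midway between the tips of the shut fingers; the grasp point (between the pads) lies 19 mm behind it; z points along the fingers, y is the direction in which the jaws open and shut (so a half turn about z gives the same grasp; the last joint's range is limited). The gripper opens to 88 mm and grips with 3 to 60 N. Pads are 18 mm wide; open, the fingers measure 123 mm over their backs; the gripper's body (75 mm by 187 mm) begins 45 mm behind the grasp point.
Start: joints at [-1.248, 0.689, -0.195, 1.565, 0.157, 0.902, -0.215], TCP at [0.178, 0.599, 0.239] pointing down, gripper open.
Joint ranges: [-3.01, 3.01], [-0.46, 2.08], [-1.47, 1.51], [0.13, 2.56], [-1, 4.14], [0.04, 2.09], [-2.66, 2.66]. Speed limits (rad/s): [2.57, 2.57, 3.14, 3.14, 3.14, 3.14, 3.14].

### API

Orientations are given as a unit quaternion [x, y, z, w].
In Python, from plant import r gives the robot as it stands. The module is installed in compiled form; this text tells all that it offers.
- The arm moves only by the shell command python3 -m jog 'ROWS' [FORCE]. ROWS is JSON, a list of rows, each an object with "translation": the shift along the tool's x, y, z in units of 40 mm (1.0 is 40 mm), a list of three; "twist": the turn about the tool's z in units of 6 degrees (1.0 is 6 degrees); "claw": the opening in per cent of the stroke, from 0 (shut) to 100 (fully open). A call has 1 to 20 rows; each row shifts and turns the commanded pose from where the row before left it, along the tool's axes as they then stand; what a row does not reach is not made up. A row lasts 1/12 s, in which the tool goes at most 41.7 mm and 7.16 degrees, less where a joint would pass 70% of its speed; a pose out of reach is approached as far as the arm can. A call is refused whole if a number of a shift passes 1 or a number of a turn 1, either way. A call with a gripper value outside its range is refused whole. The fingers move at their own pace and stop on an object; FORCE is the grip in N (left out, the last holds). Time passes only in rows, so rows that do not move let the fingers close. It gives the time, the measured TCP pose, the force and the opening at its end, in the units of the state.
- r.get_state(): the state, without advancing time (a new reading comes with each control period).
- r.snapshot(name): name is "scene" or "side" or "wrist"; returns a dict with "img" (400x640x3 uint8, red, green, blue), "fx", "fy", "cx", "cy" (pixels), "origin" and "rotation" of the camera in the world; the wrist camera has in their place "T_tool_cam" (4x4, takes a point from camera to tool coordinates, whose origin is the TCP and whose axes are the flange's). Camera axes: x right, y up, looking along -z (the intrinsics and any distortion apply to the point x, -y, -z); pixel columns grow to the right and rows downward; lengths in m; the calibration is good to about 2 mm. A picture is of the moment at which its call begins: read the wrist's pose just before it. There is no depth.
- r.finish_job(): hands the job in, once; it reports no verdict.
Trained networks look in the newest picture that a camera, given by its name, has taken for a name from the list of things; names that differ only in an ending like _2 or _b are one class to them, and where a whole thing is asked for, a point or a joint stands for the part that bears it (a point fixed in the world has none). Each returns a list of dicts, best first, with "confidence" (0 to 1); they miss things now and then, are a little off and sometimes report something else, mostly with a low value. They report only what shows in the picture. A call takes as long as a camera call. They do not tell look-alikes from the thing itself.
- r.spot_in(label, camera): "rect" ([left, top, right, bottom] in pixels, round what is visible of it).
- r.spot_point(label, camera): "location" ([row, column] in pixels: a listed point, or the origin of a listed thing).
The state is a dict: "clock": time; "q": joint angles; "qd": joint speeds; "joint_torque": joint torques, N m; "tool_pos": TCP position; "eef_rot": TCP orientation; "contact_force": force on the tool from outside, world axes, zero at the start; "moment": the same for the moment, N m; "opening": opening from 0.0 (shut) to 1.0 (fully open).
Only numpy, scipy, OpenCV 4.12 (cv2) and the standard library are available. Lean on these libraries where they do the work, as an engineer would, in place of code of your own. Each camera call takes 0.05 s, during which the arm holds its last target. There are 200 camera calls.

## Working session

There is one attempt and no reset: what is moved stays moved. The work goes in short steps, Python scripts to look and compute and a shell command to move; the robot and the scene stay as the last step left them, time stands still between calls to the robot, and variables do not carry over. Pictures are saved under pics/ and viewed, about 8 in all and at most 12, crops included, and the job is handed in when it is done.

```bash
mkdir -p pics; cat > h.py <<'E'
from plant import r
import numpy as np, cv2, json
from scipy.spatial.transform import Rotation as R
def snap(n,fn=None):
    s=r.get_state(); d=r.snapshot(n)
    if 'T_tool_cam' in d:
        T=np.eye(4);T[:3,:3]=R.from_quat(s['eef_rot']).as_matrix();T[:3,3]=s['tool_pos'];T=T@np.array(d['T_tool_cam'])
        d['origin']=T[:3,3];d['rotation']=T[:3,:3]
    d['origin']=np.array(d['origin']);d['rotation']=np.array(d['rotation'])
    if d['rotation'].shape!=(3,3): d['rotation']=R.from_quat(d['rotation']).as_matrix()
    if fn: cv2.imwrite('pics/'+fn,d['img'][:,:,::-1])
    return d
def ray(d,row,col):
    v=np.array([(col-d['cx'])/d['fx'],-(row-d['cy'])/d['fy'],-1.]);v=d['rotation']@v
    return d['origin'],v/np.linalg.norm(v)
def onz(d,row,col,z):
    o,v=ray(d,row,col);return o+v*(z-o[2])/v[2]
def proj(d,p):
    c=d['rotation'].T@(np.array(p)-d['origin']);return d['cy']-d['fy']*c[1]/-c[2], d['cx']+d['fx']*c[0]/-c[2]
def tri(rs):
    A=np.zeros((3,3));b=np.zeros(3)
    for o,v in rs:
        P=np.eye(3)-np.outer(v,v);A+=P;b+=P@o
    return np.linalg.solve(A,b)
E
python3 - <<'E'
from h import *
np.set_printoptions(precision=3,suppress=True)
s=r.get_state();print(s['clock'],s['tool_pos'],s['eef_rot'],s['opening'],s['contact_force'])
D={}
for n in('scene','side','wrist'):
    d=snap(n,n+'0.png');D[n]=d
    print(n,d['origin'],d['rotation'].tolist(),d['fx'],d['cx'],d['cy'],[k for k in d if k not in('img',)])
    for l in('locker','flap_hinge','eye_slot','pole_center','pole_pin','rest','mortar','beaker','jar'):
        print(l,[(np.round(x['location']).tolist(),round(x['confidence'],2)) for x in r.spot_point(l,n)][:3],[(np.round(x['rect']).tolist(),round(x['confidence'],2)) for x in r.spot_in(l,n)][:2])
E
```

```text
0.0 [0.178 0.598 0.238] [ 0.144  0.99  -0.001 -0.   ] 0.9969894727105846 [-0.144 -0.057 -0.53 ]
scene [ 0.9   -0.663  1.06 ] [[0.8597561397932619, -0.3953901894613698, 0.3232429089175688], [0.5106178178617768, 0.6538338126099611, -0.5583643878060277], [0.009424657546398624, 0.6451107994489201, 0.76403091054257]] 446.8086695837705 319.7381145264916 197.38354012761732 ['fx', 'fy', 'cx', 'cy', 'origin', 'rotation']
locker [] [([345.0, 35.0, 458.0, 183.0], 0.8)]
flap_hinge [([118.0, 382.0], 0.89), ([275.0, 299.0], 0.61)] [([347.0, 61.0, 430.0, 138.0], 0.84)]
eye_slot [([92.0, 386.0], 0.6), ([206.0, 350.0], 0.55)] [([352.0, 63.0, 430.0, 134.0], 0.95)]
pole_center [([279.0, 303.0], 0.88)] [([262.0, 227.0, 342.0, 334.0], 0.58)]
pole_pin [([238.0, 335.0], 0.95), ([91.0, 388.0], 0.67)] [([260.0, 233.0, 343.0, 336.0], 0.95), ([349.0, 61.0, 430.0, 138.0], 0.69)]
rest [([266.0, 246.0], 0.74), ([288.0, 366.0], 0.72), ([294.0, 298.0], 0.71)] [([341.0, 262.0, 387.0, 311.0], 0.84), ([151.0, 283.0, 218.0, 375.0], 0.74)]
mortar [([185.0, 305.0], 0.71)] [([288.0, 160.0, 324.0, 196.0], 0.69)]
beaker [([
[... 1017 characters left out ...]
[([206.0, 264.0], 0.88)] [([246.0, 179.0, 277.0, 210.0], 0.67)]
beaker [([204.0, 306.0], 0.8)] [([294.0, 176.0, 316.0, 205.0], 0.6)]
jar [([200.0, 339.0], 0.56)] [([330.0, 179.0, 348.0, 206.0], 0.67)]
wrist [0.107 0.621 0.384] [[0.284328792500688, -0.9174655671947375, -0.27823384187969874], [0.9587268225655449, 0.27213195734156376, 0.08238372100616617], [0.00013209266885036227, -0.29017431107092473, 0.9569737988816822]] 294.2635180444009 326.9754292670363 204.31664771649213 ['fx', 'fy', 'cx', 'cy', 'T_tool_cam', 'origin', 'rotation']
locker [] [([219.0, 340.0, 314.0, 377.0], 0.71)]
flap_hinge [] []
eye_slot [] []
pole_center [] []
pole_pin [] []
rest [] []
mortar [] []
beaker [] []
jar [] []
```

View pics/scene0.png

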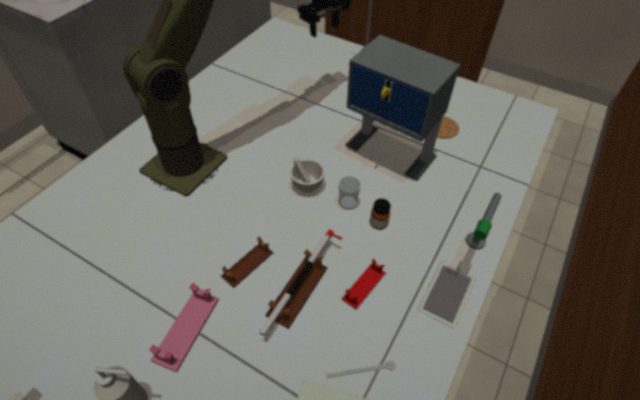

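View pics/side0.png

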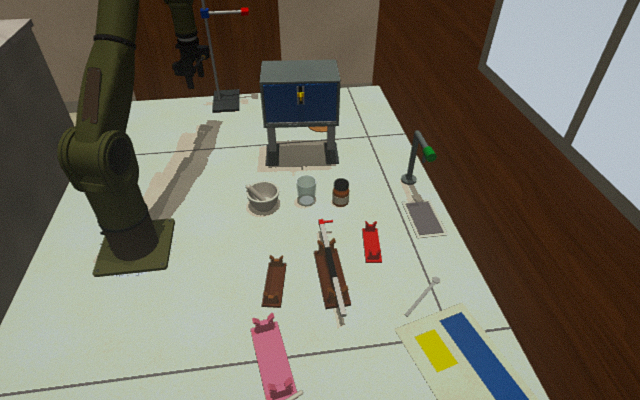

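The scene picture shows the pole in the large brown rest, with its red pin at about (235,332). The locker front carries the yellow eye at (91,386). The side picture shows the same, with the pin at (222,326) and the eye at (95,300).

```bash
python3 - <<'E'
from h import *
np.set_printoptions(precision=3,suppress=True)
a=snap('scene');b=snap('side')
def rp(n,pa,pb,z=None):
    p=tri([ray(a,*pa),ray(b,*pb)]);print(n,p,'reproj',np.round(proj(a,p)),np.round(proj(b,p)))
    if z is not None: print('   z-plane',onz(a,*pa,z),onz(b,*pb,z))
rp('hinge',(118,382),(123,302),.2)
rp('eye',(92,386),(98,298))
rp('pole',(279,303),(266,331),.052)
rp('pin',(238,335),(223,328),.052)
rp('rest',(294,298),(279,332),0)
rp('mortar',(185,305),(206,264),0);rp('beaker',(207,347),(204,306),0);rp('jar',(222,378),(200,339),0)
A=cv2.resize(a['img'][30:190,335:475],None,fx=4,fy=3.75,interpolation=cv2.INTER_CUBIC)[:, :400]
x=cv2.resize(a['img'][55:145,340:465],(400,288),interpolation=cv2.INTER_CUBIC)
y=cv2.resize(b['img'][55:145,240:365],(400,288),interpolation=cv2.INTER_CUBIC)
z=cv2.resize(a['img'][220:345,250:375],(400,300) if 0 else (300,300),interpolation=cv2.INTER_CUBIC)
w=cv2.resize(b['img'][210:335,270:395],(300,300),interpolation=cv2.INTER_CUBIC)
bot=np.zeros((300,800,3),np.uint8);bot[:,:300]=z;bot[:,400:700]=w
cv2.imwrite('pics/crop1.png',np.vstack([np.hstack([x,y]),bot])[:,:,::-1])
E
```

```text
hinge [0.546 0.306 0.211] reproj [120. 382.] [122. 301.]
   z-plane [0.537 0.326 0.2  ] [0.549 0.316 0.2  ]
eye [0.538 0.326 0.292] reproj [ 93. 386.] [ 98. 298.]
pole [ 0.571 -0.175  0.027] reproj [280. 303.] [265. 330.]
   z-plane [ 0.577 -0.183  0.052] [ 0.568 -0.198  0.052]
pin [ 0.586 -0.033  0.055] reproj [238. 335.] [223. 328.]
   z-plane [ 0.584 -0.03   0.052] [ 0.587 -0.031  0.052]
rest [ 0.572 -0.202 -0.002] reproj [294. 298.] [279. 332.]
   z-plane [ 0.572 -0.203  0.   ] [ 0.571 -0.203  0.   ]
mortar [0.393 0.12  0.013] reproj [186. 305.] [206. 264.]
   z-plane [0.386 0.132 0.   ] [0.394 0.132 0.   ]
beaker [ 0.538  0.131 -0.011] reproj [206. 347.] [204. 306.]
   z-plane [0.543 0.122 0.   ] [ 0.536  0.122 -0.   ]
jar [0.65  0.115 0.008] reproj [221. 378.] [200. 339.]
   z-plane [0.649 0.119 0.   ] [ 0.651  0.126 -0.   ]
```

View pics/crop1.png

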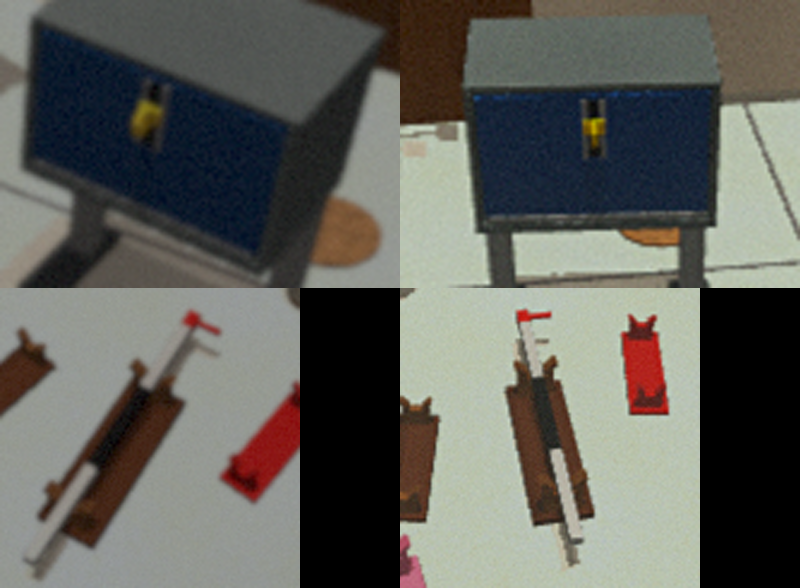

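```bash
python3 - <<'E'
from h import *
np.set_printoptions(precision=4,suppress=True)
a=snap('scene');b=snap('side')
def pr(n,p,q):
    d=q-p;print(n,p,q,'len %.3f dir %.3f mid'%(np.linalg.norm(d),np.arctan2(d[1],d[0])),(p+q)/2)
pr('pole a',onz(a,333,263,.052),onz(a,232,329.5,.052));pr('pole b',onz(b,313,341.5,.052),onz(b,221.5,322.5,.052))
pr('top b',onz(b,84,261,.354),onz(b,81.5,339,.354));pr('bot b',onz(b,126.5,264,.183),onz(b,125,338.5,.183))
pr('top a',onz(a,55+18/3.2,340+35/3.2,.354),onz(a,55+124/3.2,340+290/3.2,.354))
pr('bot a',onz(a,55+163/3.2,340+25/3.2,.183),onz(a,55+262/3.2,340+255/3.2,.183))
# eye: scene crop(148,118) side crop(595,130)
e=tri([ray(a,55+118/3.2,340+146/3.2),ray(b,55+129/3.2,240+195/3.2)]);print('eye',e)
# colour centroids of yellow
for n,d,(r0,r1,c0,c1) in(('a',a,(60,140,345,440)),('b',b,(75,125,260,340))):
    h=cv2.cvtColor(d['img'],cv2.COLOR_RGB2HSV)[r0:r1,c0:c1];m=(h[...,0]>18)&(h[...,0]<35)&(h[...,1]>110)&(h[...,2]>60)
    ys,xs=np.nonzero(m);print(n,len(ys),ys.mean()+r0,xs.mean()+c0,ys.min()+r0,ys.max()+r0,xs.min()+c0,xs.max()+c0)
E
for i in 1; do python3 -m jog '[{"translation":[0,0,0],"twist":0,"claw":100}]'; done
```

```text
pole a [ 0.5726 -0.3535  0.052 ] [ 0.5612 -0.0204  0.052 ] len 0.333 dir 1.605 mid [ 0.5669 -0.187   0.052 ]
pole b [ 0.5697 -0.3497  0.052 ] [ 0.5709 -0.0219  0.052 ] len 0.328 dir 1.567 mid [ 0.5703 -0.1858  0.052 ]
top b [0.4222 0.3144 0.354 ] [0.6697 0.2975 0.354 ] len 0.248 dir -0.068 mid [0.5459 0.3059 0.354 ]
bot b [0.4184 0.3395 0.183 ] [0.6766 0.3133 0.183 ] len 0.260 dir -0.101 mid [0.5475 0.3264 0.183 ]
top a [0.4211 0.3274 0.354 ] [0.6678 0.3019 0.354 ] len 0.248 dir -0.103 mid [0.5444 0.3146 0.354 ]
bot a [0.414  0.3427 0.183 ] [0.6605 0.3263 0.183 ] len 0.247 dir -0.067 mid [0.5373 0.3345 0.183 ]
eye [0.5463 0.2997 0.3138]
a 77 91.05194805194805 385.1038961038961 86 97 381 390
b 44 94.88636363636364 300.0681818181818 92 100 297 303
clock: 3.13
tool_pos: [0.178, 0.5992, 0.2387]
eef_rot: [0.144, 0.99, 0.0, -0.0]
contact_force: [1.0, -0.2, 0.3]
opening: 0.997
```

```bash
python3 -m jog '[{"translation":[-0.52,-0.28,-0.67],"twist":0,"claw":100},{"translation":[-0.52,-0.28,-0.67],"twist":0,"claw":100},{"translation":[-0.52,-0.28,-0.67],"twist":0,"claw":100},{"translation":[-0.52,-0.28,-0.67],"twist":0,"claw":100},{"translation":[-0.52,-0.28,-0.67],"twist":0,"claw":100},{"translation":[-0.52,-0.28,-0.67],"twist":0,"claw":100},{"translation":[0,0,0],"twist":1,"claw":100},{"translation":[0,0,0],"twist":1,"claw":100},{"translation":[0,0,0],"twist":1,"claw":100},{"translation":[0,0,0],"twist":1,"claw":100},{"translation":[0,0,0],"twist":1,"claw":100},{"translation":[0,0,0],"twist":1,"claw":100},{"translation":[0,0,0],"twist":1,"claw":100},{"translation":[0,0,0],"twist":1,"claw":100},{"translation":[0,0,0],"twist":1,"claw":100},{"translation":[0,0,0],"twist":1,"claw":100},{"translation":[0,0,0],"twist":1,"claw":100},{"translation":[0,0,0],"twist":1,"claw":100}]'
python3 -c "
from h import *
s=r.get_state();print(s['q'],R.from_quat(s['eef_rot']).as_matrix().round(3))"
```

```text
clock: 4.63
tool_pos: [0.2783, 0.4991, 0.3996]
eef_rot: [0.7, 0.714, -0.0, -0.0]
contact_force: [-0.0, 0.3, -0.2]
opening: 0.999
[-1.20610095  0.45944515  0.10537245  1.49281291 -0.05035736  1.19194331
 -1.07254442] [[-0.02  1.   -0.  ]
 [ 1.    0.02  0.  ]
 [ 0.   -0.   -1.  ]]
```

```bash
python3 -m jog '[{"translation":[-0.91,0.388,0],"twist":0,"claw":100},{"translation":[-0.91,0.388,0],"twist":0,"claw":100},{"translation":[-0.91,0.388,0],"twist":0,"claw":100},{"translation":[-0.91,0.388,0],"twist":0,"claw":100},{"translation":[-0.91,0.388,0],"twist":0,"claw":100},{"translation":[-0.91,0.388,0],"twist":0,"claw":100},{"translation":[-0.91,0.388,0],"twist":0,"claw":100},{"translation":[-0.91,0.388,0],"twist":0,"claw":100},{"translation":[-0.91,0.388,0],"twist":0,"claw":100},{"translation":[-0.91,0.388,0],"twist":0,"claw":100},{"translation":[-0.91,0.388,0],"twist":0,"claw":100},{"translation":[-0.91,0.388,0],"twist":0,"claw":100},{"translation":[-0.91,0.388,0],"twist":0,"claw":100},{"translation":[-0.91,0.388,0.5],"twist":0,"claw":100},{"translation":[-0.91,0.388,0.5],"twist":0,"claw":100},{"translation":[-0.91,0.388,0.5],"twist":0,"claw":100},{"translation":[-0.91,0.388,0.5],"twist":0,"claw":100},{"translation":[-0.91,0.388,0.5],"twist":0,"claw":100},{"translation":[0,0,1],"twist":0,"claw":100},{"translation":[0,0,1],"twist":0,"claw":100}]'
python3 - <<'E'
from h import *
np.set_printoptions(precision=4,suppress=True)
d=snap('wrist','w1.png');print(d['origin'])
for l in('pole_center','pole_pin','rest'):
    for x in r.spot_point(l,'wrist')[:2]: print(l,x['confidence'],x['location'],onz(d,*x['location'],0 if l=='rest' else .052))
E
```

```text
clock: 6.3
tool_pos: [0.5708, -0.1415, 0.2251]
eef_rot: [0.7, 0.714, 0.001, 0.002]
contact_force: [-0.0, 1.8, -1.6]
opening: 1.001
[ 0.5699 -0.0662  0.3702]
pole_center 0.89 [228.6, 323.3] [ 0.5699 -0.1929  0.052 ]
pole_pin 0.61 [70.5, 345.3] [ 0.5888 -0.0241  0.052 ]
rest 0.9 [354.7, 205.6] [ 0.3905 -0.4275  0.    ]
rest 0.78 [213.8, 198.9] [ 0.4046 -0.1958  0.    ]
```

View pics/w1.png

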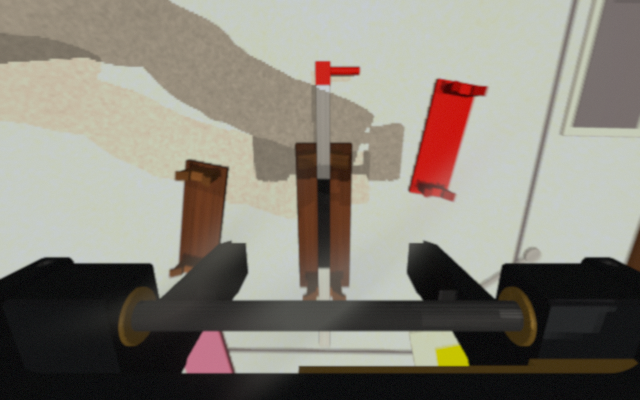

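The wrist picture shows the pole along columns 322–324, from its hook tip at row 62 down to the notch at row 290. It lies centred between the open fingers.

```bash
python3 - <<'E'
from h import *
np.set_printoptions(precision=4,suppress=True)
d=snap('wrist')
im=d['img'].astype(int)
for row in (75,100,120,135,200,225,250,340):
    seg=im[row,280:370].sum(1); print(row,seg[26:66:2] if row in(120,225,340) else '', onz(d,row,322.5,.059))
p=onz(d,62,322.5,.059);print('tip',p,'sleeve',onz(d,180,323,.059),onz(d,268,323,.059), 'rest top end', onz(d,143,323,.012))
g=im[200];
for row in(75,110,340):
    s=im[row,300:345]; e=np.abs(np.diff(s.sum(1))); print(row, [(300+i,int(e[i])) for i in np.argsort(-e)[:4]])
E
```

```text
75  [ 0.5635 -0.025   0.059 ]
100  [ 0.564 -0.048  0.059]
120 [425 423 415 419 380 339 334 414 428 436 435 430 433 391 416 426 426 419
 408 414] [ 0.5644 -0.0673  0.059 ]
135  [ 0.5647 -0.0822  0.059 ]
200  [ 0.5663 -0.1522  0.059 ]
225 [184 192 187 199 189 186 169 106  87  82  96  84  88 152 182 187 193 188
 203 193] [ 0.5669 -0.1816  0.059 ]
250  [ 0.5676 -0.2127  0.059 ]
340 [562 567 569 574 574 575 575 553 562 570 574 568 543 583 586 589 594 590
 587 590] [ 0.5704 -0.3397  0.059 ]
tip [ 0.5632 -0.0134  0.059 ] sleeve [ 0.5663 -0.1297  0.059 ] [ 0.5687 -0.236   0.059 ] rest top end [ 0.5649 -0.0945  0.012 ]
75 [(np.int64(318), 112), (np.int64(317), 85), (np.int64(319), 64), (np.int64(316), 38)]
110 [(np.int64(319), 37), (np.int64(331), 34), (np.int64(313), 32), (np.int64(318), 24)]
340 [(np.int64(331), 30), (np.int64(329), 19), (np.int64(318), 16), (np.int64(330), 10)]
```

```bash
python3 -m jog '[{"translation":[-0.16,-0.05,0.9],"twist":0,"claw":100},{"translation":[0,0,1],"twist":0,"claw":100},{"translation":[0,0,1],"twist":0,"claw":100},{"translation":[0,0,1],"twist":0,"claw":100},{"translation":[0,0,0.5],"twist":0,"claw":100},{"translation":[0,0,0.3],"twist":0,"claw":100},{"translation":[0,0,0],"twist":0,"claw":100},{"translation":[0,0,0],"twist":0,"claw":100}]' 60
python3 -m jog '[{"translation":[0,0,0],"twist":0,"claw":0},{"translation":[0,0,0],"twist":0,"claw":0},{"translation":[0,0,0],"twist":0,"claw":0},{"translation":[0,0,0],"twist":0,"claw":0},{"translation":[0,0,0],"twist":0,"claw":0},{"translation":[0,0,0],"twist":0,"claw":0},{"translation":[0,0,0],"twist":0,"claw":0},{"translation":[0,0,0],"twist":0,"claw":0},{"translation":[0,0,0],"twist":0,"claw":0},{"translation":[0,0,0],"twist":0,"claw":0}]' 60
```

```text
clock: 7.22
tool_pos: [0.5695, -0.1446, 0.0395]
eef_rot: [0.698, 0.716, 0.001, 0.002]
contact_force: [-0.1, 0.1, 0.3]
opening: 1.002
clock: 8.05
tool_pos: [0.5675, -0.1443, 0.0374]
eef_rot: [0.698, 0.716, -0.0, -0.0]
contact_force: [-0.3, 0.0, 0.7]
opening: 0.266
```

```bash
python3 -m jog '[{"translation":[0,0,0.1],"twist":0,"claw":0},{"translation":[0,0,0],"twist":0,"claw":0},{"translation":[0,0,0],"twist":0,"claw":0},{"translation":[0,0,0],"twist":0,"claw":0},{"translation":[0,0,0],"twist":0,"claw":0},{"translation":[0,0,0],"twist":0,"claw":0}]' 60
```

```text
clock: 8.55
tool_pos: [0.5675, -0.1443, 0.0334]
eef_rot: [0.698, 0.716, -0.0, -0.0]
contact_force: [0.5, -0.0, -1.0]
opening: 0.146
```

```bash
python3 -m jog '[{"translation":[0,0,-0.3],"twist":0,"claw":0},{"translation":[0,0,-0.6],"twist":0,"claw":0},{"translation":[0,0,-0.8],"twist":0,"claw":0},{"translation":[0,0,-0.8],"twist":0,"claw":0},{"translation":[0,0,-0.8],"twist":0,"claw":0},{"translation":[0,0,-0.8],"twist":0,"claw":0},{"translation":[0,0,-0.8],"twist":0,"claw":0},{"translation":[0,0,-0.8],"twist":0,"claw":0},{"translation":[0,0,-0.8],"twist":0,"claw":0},{"translation":[0.685,-0.195,0],"twist":0.1,"claw":0},{"translation":[0.685,-0.195,0],"twist":0.1,"claw":0},{"translation":[0.685,-0.195,0],"twist":0.1,"claw":0},{"translation":[0.685,-0.195,0],"twist":0.1,"claw":0},{"translation":[0.685,-0.195,0],"twist":0.1,"claw":0},{"translation":[0.685,-0.195,0],"twist":0.1,"claw":0},{"translation":[0.685,-0.195,0],"twist":0.1,"claw":0},{"translation":[0.685,-0.195,0],"twist":0.1,"claw":0},{"translation":[0.685,-0.195,0],"twist":0.1,"claw":0},{"translation":[0.685,-0.195,0],"twist":0.15,"claw":0}]' 60
python3 -m jog '[{"translation":[0,0,0],"twist":0,"claw":0},{"translation":[0,0,0],"twist":0,"claw":0}]'
python3 - <<'E'
from h import *
np.set_printoptions(precision=4,suppress=True)
s=r.get_state();M=R.from_quat(s['eef_rot']).as_matrix();t=np.array(s['tool_pos']);print(s['q'],M[:,0],s['opening'])
pin=t+M@[.124,.022,-.0186];print('pin model',pin)
a=snap('scene');b=snap('side')
def blob(d,kind,ctr,w=45):
    r0,c0=int(ctr[0]-w),int(ctr[1]-w);r0=max(r0,0);h=cv2.cvtColor(d['img'],cv2.COLOR_RGB2HSV)[r0:r0+2*w,c0:c0+2*w];H=h[...,0]
    m=((H>18)&(H<35) if kind=='y' else ((H<8)|(H>172)))&(h[...,1]>110)&(h[...,2]>60)
    n,l,st,ce=cv2.connectedComponentsWithStats(m.astype(np.uint8));k=1+st[1:,4].argmax();x,y,ww,hh,A=st[k]
    return (ce[k][1]+r0,ce[k][0]+c0),(x+c0,y+r0,ww,hh,A)
for k in 'yr':
    ca,ia=blob(a,k,(91,385) if k=='y' else proj(a,pin));cb,ib=blob(b,k,(95,300) if k=='y' else proj(b,pin))
    p=tri([ray(a,*ca),ray(b,*cb)]);print(k,ia,ib,ca,cb,p,proj(a,p),proj(b,p))
print('pin proj',proj(a,pin),proj(b,pin))
x=cv2.resize(a['img'][55:145,330:440],(396,324),interpolation=cv2.INTER_CUBIC)
y=cv2.resize(b['img'][55:145,250:360],(396,324),interpolation=cv2.INTER_CUBIC)
cv2.imwrite('pics/c2.png',np.hstack([x,y])[:,:,::-1])
E
```

```text
clock: 10.13
tool_pos: [0.4945, 0.1323, 0.2944]
eef_rot: [0.737, 0.676, 0.0, -0.0]
contact_force: [0.6, 1.1, -1.1]
opening: 0.146
clock: 10.3
tool_pos: [0.4947, 0.1332, 0.2941]
eef_rot: [0.735, 0.678, 0.0, -0.0]
contact_force: [-0.5, -0.9, -0.6]
opening: 0.148
[-0.5446  0.4822  0.2993  1.8443 -0.1857  0.8421 -0.2335] [0.0801 0.9968 0.001 ] 0.1480524670148051
pin model [0.5265 0.255  0.3128]
y (np.int32(381), np.int32(86), np.int32(10), np.int32(12), np.int32(78)) (np.int32(281), np.int32(104), np.int32(6), np.int32(1), np.int32(6)) (np.float64(91.12820512820514), np.float64(385.06410256410254)) (np.float64(104.0), np.float64(283.5)) [0.4953 0.4322 0.2138] (np.float64(91.09103968577782), np.float64(385.06070754434523)) (np.float64(104.02815640509236), np.float64(283.5156439259883))Traceback (most recent call last):
  File "<stdin>", line 12, in <module>
  File "<stdin>", line 9, in blob
ValueError: attempt to get argmax of an empty sequence
```

```bash
python3 - <<'E'
from h import *
np.set_printoptions(precision=4,suppress=True)
a=snap('scene');b=snap('side')
pin=np.array([.5265,.255,.3128])
print('pin proj',proj(a,pin),proj(b,pin))
x=cv2.resize(a['img'][55:145,330:440],(396,324),interpolation=cv2.INTER_CUBIC)
y=cv2.resize(b['img'][30:145,230:370],(394,324),interpolation=cv2.INTER_CUBIC)
cv2.imwrite('pics/c2.png',np.hstack([x,y])[:,:,::-1])
E
```

```text
pin proj (np.float64(98.64077729822779), np.float64(371.82290810642064)) (np.float64(102.59863532621712), np.float64(296.18125273032206))
```

View pics/c2.png

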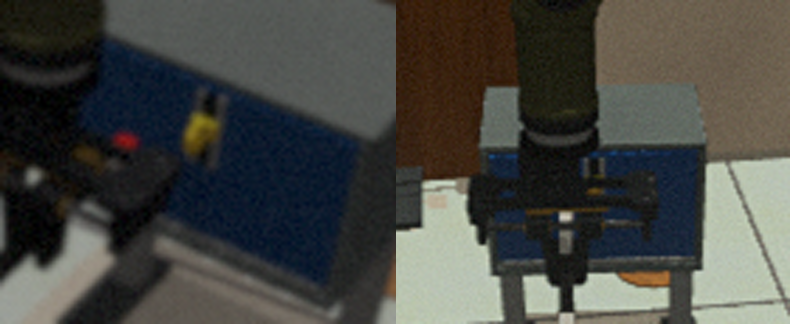

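```bash
cat > fit.py <<'E'
from h import *
from scipy.optimize import least_squares
import pickle
np.set_printoptions(precision=4,suppress=True)
a=snap('scene');b=snap('side')
pickle.dump((a,b),open('cams.pkl','wb'))
I0=cv2.imread('pics/scene0.png');J0=cv2.imread('pics/side0.png')
# locker frame: x in, y left. corners (x,y,z)
C=[(-.005,.13,.354),(-.005,-.13,.354),(-.005,.13,.183),(-.005,-.13,.183)]
ma=[(60.6,351),(93.7,430.6),(106,348),(137,419.7)]
mb=[(84,261),(81.5,339),(126.5,264),(125,338.5)]
# back top corners in side
C2=[(.16,.13,.354),(.16,-.13,.354)];mb2=[(55+18/3.2,240+70/3.2),(55+18/3.2,240+308/3.2)]
def W(p,c):
    cs,sn=np.cos(p[2]),np.sin(p[2]);return np.array([p[0]+cs*c[0]-sn*c[1],p[1]+sn*c[0]+cs*c[1],c[2]])
def f(p):
    e=[]
    for c,m,n in zip(C,ma,mb): e+=list(np.subtract(proj(a,W(p,c)),m))+list(np.subtract(proj(b,W(p,c)),n))
    for c,n in zip(C2,mb2): e+=list(np.subtract(proj(b,W(p,c)),n))
    return np.array(e)
s=least_squares(f,[.545,.32,1.49],loss='soft_l1');print('locker',s.x,'res',f(s.x).reshape(-1,2))
for o in(-.01,0,.01,.02):
    w=W(s.x,(-.025,0,.305+o));print(o,w,proj(a,w),proj(b,w))
for o in(-.03,.03): w=W(s.x,(-.005,0,.305+o));print('slot face',proj(a,w),proj(b,w))
E
python3 fit.py
```

```text
locker [0.5441 0.3251 1.451 ] res [[-2.0995 -0.7662]
 [-2.8666 -2.6963]
 [ 0.0852  2.1492]
 [-1.0412  0.4812]
 [ 1.2073 -1.164 ]
 [ 0.6634 -1.1014]
 [ 5.7254  0.9865]
 [ 1.3944 -0.7091]
 [-0.8331  0.4965]
 [-1.3834  0.4396]]
-0.01 [0.5411 0.3003 0.295 ] (np.float64(96.90698238473823), np.float64(383.19656347297064)) (np.float64(100.45957064547841), np.float64(299.4109070059048))
0 [0.5411 0.3003 0.305 ] (np.float64(93.94080313680213), np.float64(383.6247825457979)) (np.float64(97.67719669644251), np.float64(299.32284776250617))
0.01 [0.5411 0.3003 0.315 ] (np.float64(90.93756112380936), np.float64(384.0583522672416)) (np.float64(94.86774924400109), np.float64(299.2339316708659))
0.02 [0.5411 0.3003 0.325 ] (np.float64(87.89655732303919), np.float64(384.4973735532736)) (np.float64(92.03083120381817), np.float64(299.1441461636774))
slot face (np.float64(99.24757815682815), np.float64(386.1561317803759)) (np.float64(102.96166164909953), np.float64(299.6576870601939))
slot face (np.float64(81.35438828289062), np.float64(388.86343298308003)) (np.float64(86.28201194484103), np.float64(299.1346789900783))
```

```bash
python3 -m jog '[{"translation":[0,-0.3,0],"twist":0.2,"claw":0},{"translation":[0,-0.3,0],"twist":0,"claw":0},{"translation":[0.3,0,0],"twist":0,"claw":0},{"translation":[0.4,0,0],"twist":0,"claw":0},{"translation":[0.3,0,0],"twist":0,"claw":0},{"translation":[0,0,0],"twist":0,"claw":0},{"translation":[0,0,0],"twist":0,"claw":0}]'
python3 -m jog '[{"translation":[0.1,0,0],"twist":0,"claw":0},{"translation":[0,0,0],"twist":0,"claw":0}]'
```

```text
clock: 11.18
tool_pos: [0.4762, 0.1737, 0.2934]
eef_rot: [0.743, 0.669, -0.0, 0.0]
contact_force: [0.1, -0.7, -1.8]
opening: 0.149
clock: 11.35
tool_pos: [0.4765, 0.1771, 0.2935]
eef_rot: [0.744, 0.669, -0.0, 0.0]
contact_force: [-0.4, 0.1, -1.9]
opening: 0.148
```

```bash
python3 -m jog '[{"translation":[0.06,0,0],"twist":0,"claw":0},{"translation":[0,0,0],"twist":0,"claw":0}]'
```

```text
clock: 11.52
tool_pos: [0.4767, 0.1796, 0.2935]
eef_rot: [0.744, 0.669, 0.0, -0.0]
contact_force: [0.3, -0.1, -1.6]
opening: 0.149
```

```bash
for i in 1; do python3 -m jog '[{"translation":[0.06,0,0],"twist":0,"claw":0},{"translation":[0,0,0],"twist":0,"claw":0}]' | grep -E 'pos|force'; done; python3 -m jog '[{"translation":[0.06,0,0],"twist":0,"claw":0},{"translation":[0,0,0],"twist":0,"claw":0}]'| grep -E 'pos|force'
```

```text
tool_pos: [0.4769, 0.1823, 0.2936]
contact_force: [-0.0, 0.5, -2.5]
tool_pos: [0.4771, 0.1849, 0.2935]
contact_force: [0.9, 0.6, -1.4]
```

```bash
python3 -m jog '[{"translation":[0.05,0,0],"twist":0,"claw":0},{"translation":[0,0,0],"twist":0,"claw":0}]'| grep -E 'pos|force'
```

```text
tool_pos: [0.4773, 0.1868, 0.2935]
contact_force: [0.5, -0.5, -1.3]
```

```bash
python3 -m jog '[{"translation":[0.05,0,0],"twist":0,"claw":0},{"translation":[0,0,0],"twist":0,"claw":0}]'| grep -E 'pos|force'
```

```text
tool_pos: [0.4776, 0.1888, 0.2935]
contact_force: [0.2, 0.6, -0.9]
```

```bash
python3 -m jog '[{"translation":[0.05,0,0],"twist":0,"claw":0},{"translation":[0,0,0],"twist":0,"claw":0}]'| grep -E 'pos|force'
```

```text
tool_pos: [0.4777, 0.1908, 0.2935]
contact_force: [0.3, 0.3, -1.1]
```

```bash
python3 -m jog '[{"translation":[0.05,0,0],"twist":0,"claw":0},{"translation":[0,0,0],"twist":0,"claw":0}]'| grep -E 'pos|force'
```

```text
tool_pos: [0.478, 0.1928, 0.2935]
contact_force: [0.6, -0.2, -1.7]
```

```bash
python3 -m jog '[{"translation":[0.05,0,0],"twist":0,"claw":0},{"translation":[0,0,0],"twist":0,"claw":0}]'| grep -E 'pos|force'
```

```text
tool_pos: [0.4782, 0.1948, 0.2935]
contact_force: [-0.7, -0.5, -2.6]
```

```bash
python3 -m jog '[{"translation":[0.05,0,0],"twist":0,"claw":0},{"translation":[0,0,0],"twist":0,"claw":0}]'| grep -E 'pos|force'
```

```text
tool_pos: [0.4782, 0.1956, 0.2934]
contact_force: [-0.4, -1.9, -1.8]
```

```bash
python3 -m jog '[{"translation":[0.04,0,0],"twist":0,"claw":0},{"translation":[0,0,0],"twist":0,"claw":0}]'| grep -E 'pos|force'
```

```text
tool_pos: [0.4782, 0.1956, 0.2932]
contact_force: [-1.1, -5.6, -1.5]
```

```bash
python3 - <<'E'
from h import *
d=snap('scene');w=snap('wrist')
x=cv2.resize(d['img'][55:145,330:440],(396,324),interpolation=cv2.INTER_CUBIC)
y=cv2.resize(w['img'][0:260,160:480],(399,324),interpolation=cv2.INTER_CUBIC)
cv2.imwrite('pics/c3.png',np.hstack([x,y])[:,:,::-1])
E
```

```text
(no output)
```

View pics/c3.png

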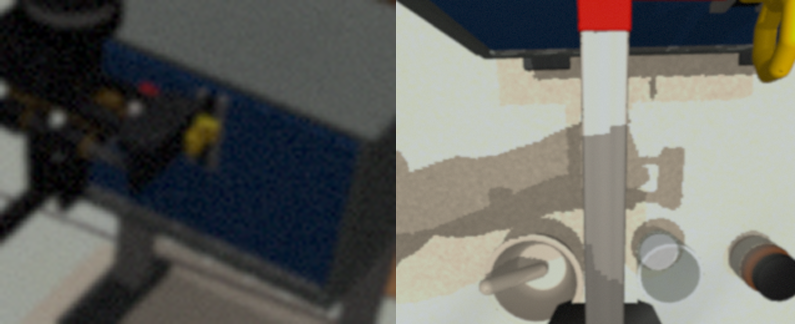

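The wrist picture shows the pole tip against the flap. The yellow eye is at its right edge, around full-frame (row 35, col 463).

```bash
python3 -m jog '[{"translation":[-0.4,0,0],"twist":0,"claw":0},{"translation":[0,0,-0.35],"twist":0,"claw":0},{"translation":[0,0,-0.35],"twist":0,"claw":0},{"translation":[0,0,0],"twist":0,"claw":0},{"translation":[0,0,0],"twist":0,"claw":0}]'
python3 - <<'E'
from h import *
np.set_printoptions(precision=4,suppress=True)
s=r.get_state();M=R.from_quat(s['eef_rot']).as_matrix();t=np.array(s['tool_pos'])
d=snap('wrist');h=cv2.cvtColor(d['img'],cv2.COLOR_RGB2HSV);H=h[...,0]
y=(H>18)&(H<35)&(h[...,1]>110)&(h[...,2]>60);y[150:]=0;rr=((H<6)|(H>174))&(h[...,1]>150)&(h[...,2]>60);rr[150:]=0
for n,m in(('y',y),('r',rr)):
    k,l,st,ce=cv2.connectedComponentsWithStats(m.astype(np.uint8));i=1+st[1:,4].argmax();print(n,st[i],ce[i])
    x0,y0,w,hh,_=st[i]
    for z in(.3145,.328): 
        p=onz(d,y0+hh/2,x0+w/2,z);print(z,p,'tool frame',M.T@(p-t))
    ys,xs=np.nonzero(l==i)
    for rw in range(0,y0+hh,6):
        q=xs[ys==rw]; 
        if len(q): print(rw,q.min(),q.max(),end=' | ')
    print()
E
```

```text
clock: 13.53
tool_pos: [0.4773, 0.1826, 0.3219]
eef_rot: [0.743, 0.669, 0.001, 0.0]
contact_force: [-0.3, 0.6, -2.0]
opening: 0.148
y [ 426    0   34   48 1278] [441.1401  20.8114]
0.3145 [0.5435 0.2914 0.3145] tool frame [0.1151 0.0545 0.0077]
0.328 [0.5384 0.2884 0.328 ] tool frame [ 0.1116  0.0498 -0.0059]
0 430 459 | 6 429 458 | 12 427 458 | 18 427 457 | 24 427 455 | 30 426 452 | 36 428 451 | 42 429 446 | 
r [ 306    0   45   26 1054] [327.1309  11.6945]
0.3145 [0.4918 0.3013 0.3145] tool frame [0.1195 0.002  0.0076]
0.328 [0.4913 0.2974 0.328 ] tool frame [ 0.1156  0.0019 -0.0059]
0 306 350 | 6 306 348 | 12 306 348 | 18 306 348 | 24 307 348 |
```

```bash
python3 -m jog '[{"translation":[0,0.2,0],"twist":0,"claw":0},{"translation":[0,0.25,0],"twist":0,"claw":0},{"translation":[0,0.25,0],"twist":0,"claw":0},{"translation":[0,0,0],"twist":0,"claw":0},{"translation":[0,0,0.1],"twist":0,"claw":0},{"translation":[0,0,0],"twist":0,"claw":0}]'
```

```text
clock: 14.08
tool_pos: [0.5042, 0.1788, 0.3165]
eef_rot: [0.744, 0.669, -0.001, -0.0]
contact_force: [-0.6, -0.9, -1.5]
opening: 0.143
```

```bash
python3 -m jog '[{"translation":[0,0,0.05],"twist":0,"claw":0},{"translation":[0,0,0],"twist":0,"claw":0}]'| grep -E 'pos|force'
```

```text
tool_pos: [0.5041, 0.1791, 0.3151]
contact_force: [-0.2, -0.2, -0.8]
```

```bash
python3 -m jog '[{"translation":[0,0,0.05],"twist":0,"claw":0},{"translation":[0,0,0],"twist":0,"claw":0}]'| grep -E 'pos|force'
```

```text
tool_pos: [0.5043, 0.1791, 0.3133]
contact_force: [0.0, -0.2, -0.6]
```

```bash
python3 -m jog '[{"translation":[0,0,0.04],"twist":0,"claw":0},{"translation":[0,0,0],"twist":0,"claw":0},{"translation":[0,0,0],"twist":0,"claw":0}]'| grep -E 'pos|force'
```

```text
tool_pos: [0.5046, 0.179, 0.3119]
contact_force: [-0.1, 0.1, -2.0]
```

```bash
python3 -m jog '[{"translation":[0,0,0.04],"twist":0,"claw":0},{"translation":[0,0,0],"twist":0,"claw":0},{"translation":[0,0,0],"twist":0,"claw":0}]'| grep -E 'pos|force'; python3 -c "
from h import *
print(r.get_state()['moment'])"
```

```text
tool_pos: [0.5046, 0.1791, 0.3103]
contact_force: [-0.6, 0.5, -1.2]
[0.01457864 0.03126886 0.01736817]
```

```bash
python3 -m jog '[{"translation":[0,0,0.04],"twist":0,"claw":0},{"translation":[0,0,0],"twist":0,"claw":0}]'| grep -E 'pos|force'; python3 -c "
from h import *
print(r.get_state()['moment'])"
```

```text
tool_pos: [0.5046, 0.179, 0.3085]
contact_force: [-0.0, -0.5, -2.1]
[-0.03813577  0.09100252  0.00748412]
```

```bash
python3 -m jog '[{"translation":[0,0,0.04],"twist":0,"claw":0},{"translation":[0,0,0],"twist":0,"claw":0}]'| grep -E 'pos|force'; python3 -c "
from h import *
print(r.get_state()['moment'])"
```

```text
tool_pos: [0.5046, 0.1791, 0.3069]
contact_force: [-0.6, -0.4, -1.4]
[ 0.00509983 -0.00388474 -0.04898167]
```

```bash
python3 -m jog '[{"translation":[0,0,0.04],"twist":0,"claw":0},{"translation":[0,0,0],"twist":0,"claw":0}]'| grep -E 'pos|force'; python3 -c "
from h import *
print(r.get_state()['moment'])"
```

```text
tool_pos: [0.5047, 0.1791, 0.3054]
contact_force: [0.9, -0.8, -1.1]
[0.06009062 0.07298022 0.03762089]
```

```bash
python3 - <<'E'
from h import *
d=snap('scene');w=snap('wrist')
x=cv2.resize(d['img'][65:125,350:423],(394,324),interpolation=cv2.INTER_CUBIC)
y=cv2.resize(w['img'][0:130,260:420],(399,324),interpolation=cv2.INTER_CUBIC)
cv2.imwrite('pics/c4.png',np.hstack([x,y])[:,:,::-1])
E
```

```text
(no output)
```

View pics/c4.png

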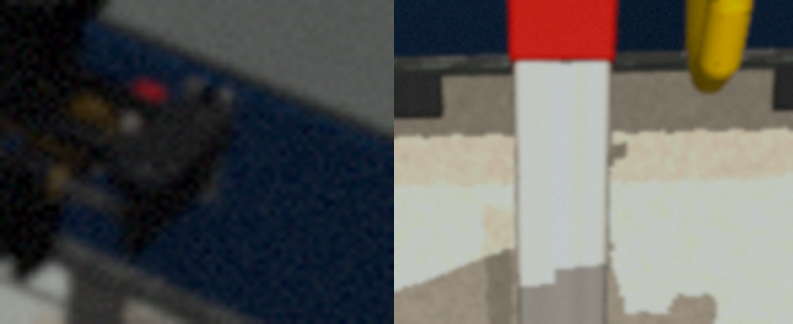

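```bash
python3 - <<'E'
from h import *
np.set_printoptions(precision=4,suppress=True)
s=r.get_state();M=R.from_quat(s['eef_rot']).as_matrix();t=np.array(s['tool_pos'])
d=snap('wrist');h=cv2.cvtColor(d['img'],cv2.COLOR_RGB2HSV);H=h[...,0]
y=(H>18)&(H<35)&(h[...,1]>110)&(h[...,2]>40);y[60:]=0
k,l,st,ce=cv2.connectedComponentsWithStats(y.astype(np.uint8));i=1+st[1:,4].argmax();print(st[i])
ys,xs=np.nonzero(l==i)
for rw in range(0,40,4):
    q=xs[ys==rw]
    if len(q): print(rw,q.min(),q.max(),end=' | ')
br=ys.max();bc=xs[ys==br].mean();print(br,bc)
o,v=ray(d,br+.5,bc);o=M.T@(o-t);v=M.T@v;print('cam tool',o,v)
for cx in(.122,.124,.126):
  for rad in(.0125,.0135):
    # center (cx,cz) at distance rad from ray in xz, ray on the -x side
    n=np.array([v[2],-v[0]])/np.hypot(v[0],v[2]); n=n*np.sign(n[0])
    # (c-o).n = rad
    cz=o[2]+(rad-(cx-o[0])*n[0])/n[1]
    k=(cz-o[2])/v[2];ty=o[1]+v[1]*k
    print(cx,rad,'center tool z %.4f -> world z %.4f; tool y %.4f'%(cz,t[2]-cz,ty))
# sanity: red/silver boundary on pole top (tool z=-.0256)
for p in((24,326),): 
    o,v=ray(d,*p);o=M.T@(o-t);v=M.T@v;print('red start',o+v*(-.0256-o[2])/v[2])
E
```

```text
[377   0  27  38 821]
0 377 403 | 4 377 403 | 8 377 402 | 12 377 401 | 16 377 400 | 20 377 399 | 24 377 399 | 28 379 397 | 32 379 393 | 36 382 389 | 37 385.5
cam tool [ 0.0751  0.0012 -0.1453] [0.2168 0.1709 0.9611]
0.122 0.0125 center tool z 0.0058 -> world z 0.2998; tool y 0.0281
0.122 0.0135 center tool z 0.0013 -> world z 0.3043; tool y 0.0273
0.124 0.0125 center tool z 0.0147 -> world z 0.2909; tool y 0.0297
0.124 0.0135 center tool z 0.0102 -> world z 0.2954; tool y 0.0289
0.126 0.0125 center tool z 0.0236 -> world z 0.2820; tool y 0.0313
0.126 0.0135 center tool z 0.0190 -> world z 0.2866; tool y 0.0305
red start [ 0.1064  0.0009 -0.0256]
```

```bash
cat > m.sh <<'E'
python3 -c "
from h import *
import numpy as np
s=r.get_state();print(round(s['clock'],2),np.round(s['tool_pos'],4),'F',np.round(s['contact_force'],1),'M',np.round(s['moment'],2),round(s['opening'],3))"
E
python3 -m jog '[{"translation":[0,0,0.05],"twist":0,"claw":0},{"translation":[0,0,0],"twist":0,"claw":0}]'>/dev/null; sh m.sh
python3 -m jog '[{"translation":[0,0,0.04],"twist":0,"claw":0},{"translation":[0,0,0],"twist":0,"claw":0}]'>/dev/null; sh m.sh
```

```text
15.73 [0.5047 0.1791 0.3035] F [-0.9  0.   1.3] M [ 0.14  0.   -0.05] 0.148
15.9 [0.5048 0.1791 0.3019] F [-0.4 -0.7  1.6] M [0.18 0.04 0.01] 0.143
```

```bash
python3 -m jog '[{"translation":[0,0,0.04],"twist":0,"claw":0},{"translation":[0,0,0],"twist":0,"claw":0}]'>/dev/null; sh m.sh
python3 -m jog '[{"translation":[0,0,0.04],"twist":0,"claw":0},{"translation":[0,0,0],"twist":0,"claw":0}]'>/dev/null; sh m.sh
```

```text
16.07 [0.5049 0.1792 0.3004] F [-0.9 -0.1  2.5] M [0.34 0.   0.06] 0.15
16.23 [0.5049 0.1792 0.2987] F [-0.1  0.3  2.5] M [ 0.38 -0.03 -0.05] 0.148
```

```bash
python3 -m jog '[{"translation":[0,0,-0.05],"twist":0,"claw":0},{"translation":[0,0,0],"twist":0,"claw":0}]'>/dev/null; sh m.sh
python3 -m jog '[{"translation":[0,0,-0.05],"twist":0,"claw":0},{"translation":[0,0,0],"twist":0,"claw":0}]'>/dev/null; sh m.sh
python3 -m jog '[{"translation":[0,0,-0.05],"twist":0,"claw":0},{"translation":[0,0,0],"twist":0,"claw":0}]'>/dev/null; sh m.sh
```

```text
16.4 [0.5049 0.1791 0.301 ] F [-0.2  0.5  1.3] M [ 0.3  -0.06  0.05] 0.146
16.57 [0.5047 0.179  0.3029] F [-0.4 -0.  -0.2] M [ 0.18  0.01 -0.02] 0.149
16.73 [0.5046 0.1789 0.3048] F [ 0.4  0.4 -1.3] M [ 0.15 -0.01 -0.02] 0.148
```

```bash
python3 -m jog '[{"translation":[0,0,-0.1],"twist":0,"claw":0},{"translation":[0,-0.35,0],"twist":0,"claw":0},{"translation":[0,-0.35,0],"twist":0,"claw":0},{"translation":[0,0,0.26],"twist":0,"claw":0},{"translation":[0,0,0.26],"twist":0,"claw":0},{"translation":[0,0,0],"twist":0,"claw":0},{"translation":[0,0,0],"twist":0,"claw":0}]'>/dev/null; sh m.sh
python3 - <<'E'
from h import *
d=snap('scene');w=snap('wrist')
x=cv2.resize(d['img'][65:125,350:423],(394,324),interpolation=cv2.INTER_CUBIC)
x=cv2.convertScaleAbs(x,alpha=1.8,beta=10)
y=cv2.resize(w['img'][0:130,300:460],(399,324),interpolation=cv2.INTER_CUBIC)
cv2.imwrite('pics/c5.png',np.hstack([x,y])[:,:,::-1])
E
```

```text
17.32 [0.4763 0.1817 0.2877] F [-0.1  0.7 -0.2] M [-0.02  0.08  0.02] 0.145
```

View pics/c5.png

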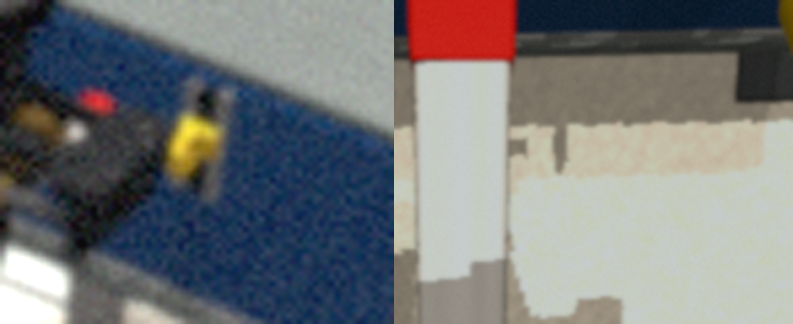

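```bash
python3 - <<'E'
from h import *
np.set_printoptions(precision=4,suppress=True)
s=r.get_state();M=R.from_quat(s['eef_rot']).as_matrix();t=np.array(s['tool_pos'])
d=snap('scene');h=cv2.cvtColor(d['img'],cv2.COLOR_RGB2HSV)[65:125,350:423];H=h[...,0]
for n,m in(('r',((H<8)|(H>172))&(h[...,1]>110)&(h[...,2]>50)),('y',(H>18)&(H<35)&(h[...,1]>100)&(h[...,2]>50))):
    k,l,st,ce=cv2.connectedComponentsWithStats(m.astype(np.uint8));i=1+st[1:,4].argmax();print(n,st[i],ce[i][1]+65,ce[i][0]+350)
for p in([.109,.0,-.0256],[.131,0,-.0256],[.124,.037,-.0186],[.131,.007,-.0116],[.109,.007,-.0116]): print(p,proj(d,t+M@p))
for z in(.2966,.3066,.3145,.325): 
    p=t+M@[.124,.052,0];p[2]=z;print('eye',p,proj(d,p))
E
```

```text
r [15 17  6  4 19] 83.42105263157895 367.7368421052632
y [31 21 10 12 86] 91.24418604651163 385.1046511627907
[0.109, 0.0, -0.0256] (np.float64(87.10764276383915), np.float64(365.26053308796884))
[0.131, 0, -0.0256] (np.float64(83.3238951153335), np.float64(369.5616028177323))
[0.124, 0.037, -0.0186] (np.float64(91.54456946457005), np.float64(379.25164073186045))
[0.131, 0.007, -0.0116] (np.float64(88.42282278115059), np.float64(371.1942243710722))
[0.109, 0.007, -0.0116] (np.float64(92.22915153326215), np.float64(366.9359929867956))
eye [0.542  0.2997 0.2966] (np.float64(96.64772975813514), np.float64(383.455485790184))
eye [0.542  0.2997 0.3066] (np.float64(93.67552003716261), np.float64(383.8859527241153))
eye [0.542  0.2997 0.3145] (np.float64(91.30121100160247), np.float64(384.229825339675))
eye [0.542  0.2997 0.325 ] (np.float64(88.10896077378266), np.float64(384.6921608734749))
```

```bash
python3 -m jog '[{"translation":[0,0.2,0],"twist":0,"claw":0},{"translation":[0,0.05,0],"twist":0,"claw":0},{"translation":[0,0,0],"twist":0,"claw":0}]'>/dev/null; sh m.sh
python3 -m jog '[{"translation":[0,0.05,0],"twist":0,"claw":0},{"translation":[0,0,0],"twist":0,"claw":0}]'>/dev/null; sh m.sh
```

```text
17.72 [0.488  0.1807 0.2882] F [-0.6 -0.7 -1. ] M [-0.04  0.09  0.05] 0.144
17.88 [0.4892 0.1806 0.288 ] F [ 0.6 -0.1 -2. ] M [ 0.01  0.04 -0.02] 0.148
```

```bash
python3 -m jog '[{"translation":[0,0.05,0],"twist":0,"claw":0},{"translation":[0,0,0],"twist":0,"claw":0}]'>/dev/null; sh m.sh
python3 -m jog '[{"translation":[0,0.05,0],"twist":0,"claw":0},{"translation":[0,0,0],"twist":0,"claw":0}]'>/dev/null; sh m.sh
```

```text
18.05 [0.4911 0.1805 0.2879] F [ 0.4 -0.4 -2.3] M [-0.    0.07  0.04] 0.145
18.22 [0.4931 0.1803 0.2879] F [-0.  -0.4 -1.3] M [-0.03  0.07  0.04] 0.147
```

```bash
python3 -m jog '[{"translation":[0,0.05,0],"twist":0,"claw":0},{"translation":[0,0,0],"twist":0,"claw":0}]'>/dev/null; sh m.sh
python3 -m jog '[{"translation":[0,0.05,0],"twist":0,"claw":0},{"translation":[0,0,0],"twist":0,"claw":0}]'>/dev/null; sh m.sh
```

```text
18.38 [0.4951 0.1801 0.288 ] F [ 0.4  0.  -1.8] M [0.   0.05 0.01] 0.146
18.55 [0.4971 0.1798 0.288 ] F [ 0.2 -0.6 -0.4] M [-0.02  0.06  0.06] 0.151
```

```bash
python3 -m jog '[{"translation":[0,0.05,0],"twist":0,"claw":0},{"translation":[0,0,0],"twist":0,"claw":0}]'>/dev/null; sh m.sh
python3 -m jog '[{"translation":[0,0.05,0],"twist":0,"claw":0},{"translation":[0,0,0],"twist":0,"claw":0}]'>/dev/null; sh m.sh
```

```text
18.72 [0.4991 0.1796 0.288 ] F [ 0.4 -0.1 -1.3] M [-0.04  0.03  0.01] 0.144
18.88 [0.5011 0.1794 0.288 ] F [-0.3 -0.4 -1.4] M [ 0.02  0.06 -0.  ] 0.147
```

```bash
python3 -m jog '[{"translation":[0,0.06,0],"twist":0,"claw":0},{"translation":[-0.1,0,0],"twist":0,"claw":0},{"translation":[0,0,0],"twist":0,"claw":0}]'>/dev/null; sh m.sh
python3 -m jog '[{"translation":[-0.08,0,0],"twist":0,"claw":0},{"translation":[0,0,0],"twist":0,"claw":0}]'>/dev/null; sh m.sh
```

```text
19.13 [0.5032 0.1758 0.2881] F [ 0.5  3.3 -1.2] M [ 0.45 -0.1   0.02] 0.144
19.3 [0.5026 0.1724 0.2881] F [ 1.3  4.2 -2.7] M [ 0.67 -0.2   0.  ] 0.146
```

```bash
python3 -m jog '[{"translation":[-0.08,0,0.02],"twist":0,"claw":0},{"translation":[-0.08,0,0.025],"twist":0,"claw":0},{"translation":[-0.08,0,0.03],"twist":0,"claw":0},{"translation":[-0.08,0,0.034],"twist":0,"claw":0},{"translation":[-0.08,0,0.036],"twist":0,"claw":0}]'>/dev/null; sh m.sh
python3 - <<'E'
from h import *
d=snap('side');e=snap('scene')
x=cv2.resize(e['img'][55:145,330:440],(396,324),interpolation=cv2.INTER_CUBIC)
y=cv2.resize(d['img'][50:140,245:355],(396,324),interpolation=cv2.INTER_CUBIC)
cv2.imwrite('pics/c6.png',cv2.convertScaleAbs(np.hstack([x,y]),alpha=1.6,beta=8)[:,:,::-1])
E
```

```text
19.72 [0.5009 0.1567 0.2821] F [ 1.9  4.8 -2.4] M [ 0.79 -0.22 -0.  ] 0.149
```

View pics/c6.png

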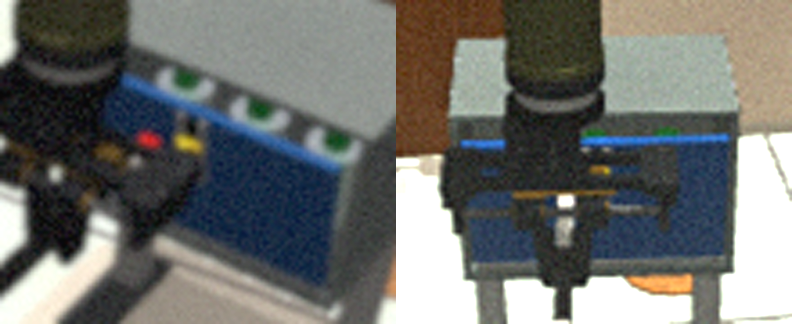

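The flap is opening: its top edge has swung out and green jars show behind it. I'll carry on along the arc.

```bash
python3 -m jog '[{"translation":[-0.083,0,0.038],"twist":0,"claw":0},{"translation":[-0.082,0,0.042],"twist":0,"claw":0},{"translation":[-0.081,0,0.046],"twist":0,"claw":0},{"translation":[-0.08,0,0.049],"twist":0,"claw":0},{"translation":[-0.079,0,0.052],"twist":0,"claw":0},{"translation":[-0.077,0,0.055],"twist":0,"claw":0}]'>/dev/null; sh m.sh
python3 -m jog '[{"translation":[-0.076,0,0.055],"twist":0,"claw":0},{"translation":[-0.073,0,0.058],"twist":0,"claw":0},{"translation":[-0.07,0,0.062],"twist":0,"claw":0}]'>/dev/null; sh m.sh
```

```text
20.32 [0.4986 0.1368 0.2707] F [ 1.1  4.6 -1.8] M [ 0.87 -0.19  0.  ] 0.153
20.57 [0.4978 0.1282 0.2636] F [ 1.3  4.9 -2.5] M [ 0.91 -0.31  0.01] 0.15
```

```bash
python3 -m jog '[{"translation":[-0.07,0,0.075],"twist":0,"claw":0},{"translation":[-0.067,0,0.078],"twist":0,"claw":0},{"translation":[-0.065,0,0.081],"twist":0,"claw":0},{"translation":[-0.062,0,0.083],"twist":0,"claw":0},{"translation":[-0.06,0,0.085],"twist":0,"claw":0}]'>/dev/null; sh m.sh
python3 -m jog '[{"translation":[-0.057,0,0.086],"twist":0,"claw":0},{"translation":[-0.055,0,0.088],"twist":0,"claw":0},{"translation":[-0.052,0,0.09],"twist":0,"claw":0},{"translation":[-0.05,0,0.092],"twist":0,"claw":0}]'>/dev/null; sh m.sh
```

```text
20.98 [0.4965 0.1153 0.2476] F [ 1.6  4.7 -1.8] M [ 0.95 -0.29  0.05] 0.145
21.32 [0.4956 0.1067 0.2333] F [ 1.5  4.6 -1.4] M [ 1.   -0.31  0.05] 0.147
```

```bash
python3 -m jog '[{"translation":[-0.045,0,0.086],"twist":0,"claw":0},{"translation":[-0.043,0,0.086],"twist":0,"claw":0},{"translation":[-0.04,0,0.086],"twist":0,"claw":0},{"translation":[-0.037,0,0.086],"twist":0,"claw":0}]'>/dev/null; sh m.sh
python3 -m jog '[{"translation":[-0.035,0,0.086],"twist":0,"claw":0},{"translation":[-0.033,0,0.086],"twist":0,"claw":0},{"translation":[-0.03,0,0.086],"twist":0,"claw":0}]'>/dev/null; sh m.sh
```

```text
21.65 [0.4948 0.1002 0.2195] F [ 1.3  5.3 -1.1] M [ 1.07 -0.25  0.03] 0.145
21.9 [0.4945 0.0966 0.2092] F [ 1.6  5.  -0.3] M [ 1.25 -0.35  0.04] 0.149
```

```bash
python3 -m jog '[{"translation":[-0.02,0,0.086],"twist":0,"claw":0},{"translation":[-0.016,0,0.086],"twist":0,"claw":0},{"translation":[-0.013,0,0.086],"twist":0,"claw":0},{"translation":[-0.01,0,0.086],"twist":0,"claw":0}]'>/dev/null; sh m.sh
python3 -m jog '[{"translation":[-0.006,0,0.086],"twist":0,"claw":0},{"translation":[-0.003,0,0.086],"twist":0,"claw":0},{"translation":[0,0,0.086],"twist":0,"claw":0}]'>/dev/null; sh m.sh
python3 - <<'E'
from h import *
d=snap('side');e=snap('scene')
x=cv2.resize(e['img'][65:165,320:442],(395,324),interpolation=cv2.INTER_CUBIC)
y=cv2.resize(d['img'][50:150,240:362],(395,324),interpolation=cv2.INTER_CUBIC)
cv2.imwrite('pics/c7.png',cv2.convertScaleAbs(np.hstack([x,y]),alpha=1.6,beta=8)[:,:,::-1])
E
```

```text
22.23 [0.4942 0.094  0.1955] F [ 1.7  3.9 -0.3] M [ 1.07 -0.31 -0.03] 0.145
22.48 [0.4939 0.0931 0.1851] F [ 1.2  2.3 -0.1] M [ 0.77 -0.19  0.01] 0.145
```

View pics/c7.png

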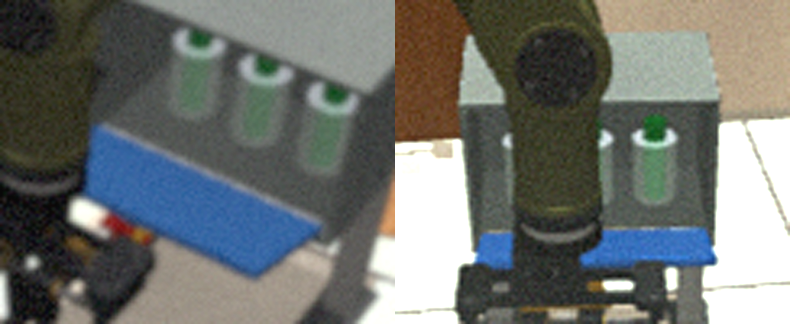

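```bash
python3 -m jog '[{"translation":[0,0,0.08],"twist":0,"claw":0},{"translation":[0,0,0.08],"twist":0,"claw":0},{"translation":[0,0,0.08],"twist":0,"claw":0}]'>/dev/null; sh m.sh
python3 -m jog '[{"translation":[0,0,0.07],"twist":0,"claw":0},{"translation":[0,0,0.07],"twist":0,"claw":0}]'>/dev/null; sh m.sh
```

```text
22.83 [0.4937 0.0929 0.1755] F [-0.5  1.   1.1] M [ 0.34 -0.11  0.03] 0.146
23.0 [0.4938 0.0932 0.1698] F [ 0.8 -0.3  1.9] M [ 0.35 -0.02  0.03] 0.147
```

```bash
python3 -m jog '[{"translation":[0,0,0.05],"twist":0,"claw":0},{"translation":[0,0,0],"twist":0,"claw":0}]'>/dev/null; sh m.sh
```

```text
23.17 [0.4937 0.0935 0.1677] F [0.2 0.2 0.6] M [ 0.25 -0.05  0.  ] 0.146
```

```bash
python3 -m jog '[{"translation":[0,0,0.05],"twist":0,"claw":0},{"translation":[0,0,0],"twist":0,"claw":0}]'>/dev/null; sh m.sh
```

```text
23.33 [0.4938 0.0936 0.1659] F [-0.1  0.1  1. ] M [ 0.23 -0.03 -0.05] 0.147
```

```bash
python3 -m jog '[{"translation":[0,0,0.06],"twist":0,"claw":0},{"translation":[0,0,0],"twist":0,"claw":0}]'>/dev/null; sh m.sh
```

```text
23.5 [0.494  0.0937 0.1636] F [-1.1 -0.3  3.6] M [ 0.34 -0.01 -0.03] 0.147
```

```bash
python3 -m jog '[{"translation":[0,0,0.06],"twist":0,"claw":0},{"translation":[0,0,0],"twist":0,"claw":0}]'>/dev/null; sh m.sh
```

```text
23.67 [0.494  0.0938 0.1612] F [ 0.8 -0.1  2.5] M [ 0.36 -0.04  0.01] 0.147
```

```bash
python3 -m jog '[{"translation":[0,0,0.06],"twist":0,"claw":0},{"translation":[0,0,0],"twist":0,"claw":0}]'>/dev/null; sh m.sh
```

```text
23.83 [0.4941 0.0939 0.1587] F [-0.1  0.2  2.5] M [ 0.43 -0.11 -0.  ] 0.148
```

```bash
cat > fl.py <<'E'
from h import *
np.set_printoptions(precision=4,suppress=True)
P=(.5441,.3251,1.47)
def W(c):
    cs,sn=np.cos(P[2]),np.sin(P[2]);return np.array([P[0]+cs*c[0]-sn*c[1],P[1]+sn*c[0]+cs*c[1],c[2]])
def fp(th,y,h,o): # o outwards from face side
    return W((-(o*np.cos(th)+h*np.sin(th)),y,.2+h*np.cos(th)-o*np.sin(th)))
d=snap('scene');b=snap('side')
for th in(1.0,1.1,1.2,1.3,1.4): print(th,*[np.round(proj(c,fp(th,-.119,h,-.005)),1) for c in(d,b) for h in(.142,0)])
for n,c in(('scene',d),('side',b)):
    h=cv2.cvtColor(c['img'],cv2.COLOR_RGB2HSV);m=((h[...,0]>100)&(h[...,0]<118)&(h[...,1]>150)&(h[...,2]>85));m[:60]=0;m[200:]=0;m[:,:240]=0;m[:,470:]=0
    k,l,st,ce=cv2.connectedComponentsWithStats(m.astype(np.uint8));i=1+st[1:,4].argmax();ys,xs=np.nonzero(l==i)
    print(n,st[i],'lowest',ys.max(),xs[ys==ys.max()].mean(),'rightmost',ys[xs==xs.max()].mean(),xs.max())
cv2.imwrite('pics/c8.png',cv2.convertScaleAbs(np.hstack([cv2.resize(d['img'][65:165,320:442],(395,324),interpolation=2),cv2.resize(b['img'][50:150,240:362],(395,324),interpolation=2)]),alpha=1.6,beta=8)[:,:,::-1])
E
python3 fl.py
```

```text
1.0 [136.1 403.7] [133.7 420.4] [118.1 338. ] [119.6 334.6]
1.1 [141.2 401.6] [133.7 420.3] [122.7 338. ] [119.6 334.6]
1.2 [146.1 399.6] [133.8 420.2] [127.3 338. ] [119.6 334.7]
1.3 [150.8 398. ] [133.8 420.2] [131.7 338. ] [119.7 334.7]
1.4 [155.4 396.5] [133.9 420.1] [136.1 338. ] [119.7 334.7]
scene [ 347  105   71   51 1737] lowest 155 396.5 rightmost 136.0 417
side [298 121  41  18 545] lowest 138 300.6666666666667 rightmost 136.0 338
```

View pics/c8.png

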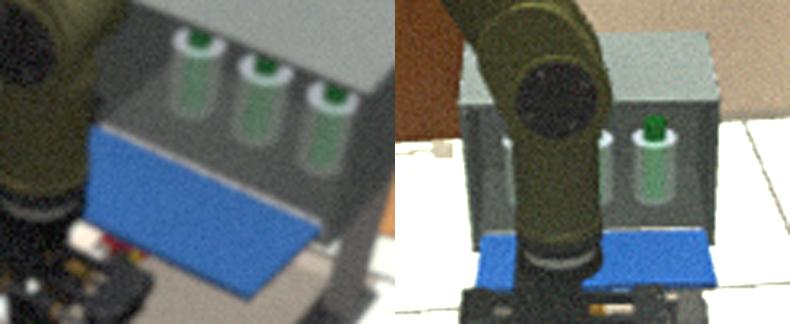

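```bash
python3 -m jog '[{"translation":[0,0,0.06],"twist":0,"claw":0},{"translation":[0,0,0],"twist":0,"claw":0}]'>/dev/null; sh m.sh; python3 fl.py | tail -2
```

```text
24.1 [0.4941 0.094  0.1564] F [0.6 1.  2.6] M [ 0.6  -0.2   0.03] 0.147
scene [ 347  105   71   51 1733] lowest 155 396.5 rightmost 135.5 417
side [298 121  41  18 542] lowest 138 300.5 rightmost 135.5 338
```

```bash
python3 -m jog '[{"translation":[0,0,-0.1],"twist":0,"claw":0},{"translation":[0,0,-0.1],"twist":0,"claw":0},{"translation":[0,0,0],"twist":0,"claw":0}]'>/dev/null; sh m.sh
python3 -m jog '[{"translation":[0,0,-0.05],"twist":0,"claw":0},{"translation":[0,0,0],"twist":0,"claw":0}]'>/dev/null; sh m.sh
```

```text
24.45 [0.4938 0.0931 0.165 ] F [ 1.   0.2 -1.2] M [0.01 0.09 0.03] 0.147
24.62 [0.4938 0.0934 0.1667] F [-1.   0.6 -1.9] M [-0.06  0.09  0.05] 0.147
```

```bash
python3 -m jog '[{"translation":[0,-0.15,0],"twist":0,"claw":0},{"translation":[0,-0.15,0],"twist":0,"claw":0},{"translation":[0,0,0],"twist":0,"claw":0}]'>/dev/null; sh m.sh
python3 -m jog '[{"translation":[0,-0.2,0],"twist":0,"claw":0},{"translation":[0,-0.2,0],"twist":0,"claw":0},{"translation":[0,-0.2,0],"twist":0,"claw":0},{"translation":[0,0,0],"twist":0,"claw":0}]'>/dev/null; sh m.sh
```

```text
24.87 [0.4798 0.095  0.1663] F [-0.4  0.1 -1.7] M [0.01 0.08 0.05] 0.146
25.2 [0.4554 0.0976 0.1664] F [-1.1  0.9 -0.6] M [-0.06  0.08  0.02] 0.146
```

```bash
python3 -m jog '[{"translation":[0,0,-0.3],"twist":0,"claw":0},{"translation":[0,0,-0.6],"twist":0,"claw":0},{"translation":[0,0,-0.6],"twist":0,"claw":0},{"translation":[0,0,-0.3],"twist":0,"claw":0},{"translation":[-0.57,0.34,0],"twist":0,"claw":0},{"translation":[-0.57,0.34,0],"twist":0,"claw":0},{"translation":[-0.57,0.34,0],"twist":0,"claw":0},{"translation":[-0.57,0.34,0],"twist":0,"claw":0},{"translation":[-0.57,0.34,0],"twist":0,"claw":0},{"translation":[-0.57,0.34,0],"twist":0,"claw":0},{"translation":[-0.57,0.34,0],"twist":0,"claw":0},{"translation":[-0.57,0.34,0],"twist":0,"claw":0},{"translation":[-0.57,0.34,0],"twist":0,"claw":0},{"translation":[-0.57,0.34,0],"twist":0,"claw":0},{"translation":[0,0,0],"twist":-0.6,"claw":0},{"translation":[0,0,0],"twist":-0.65,"claw":0},{"translation":[0,0,0],"twist":0,"claw":0},{"translation":[0,0,0],"twist":0,"claw":0}]'>/dev/null; sh m.sh
python3 - <<'E'
from h import *
np.set_printoptions(precision=4,suppress=True)
s=r.get_state();M=R.from_quat(s['eef_rot']).as_matrix();t=np.array(s['tool_pos']);print('yaw',np.arctan2(M[1,0],M[0,0]))
w=snap('wrist');d=snap('scene');b=snap('side')
# predicted ends of pole for level pole
im=[]
for c,n in((d,'scene'),(b,'side')):
    for p in([.131,0,-.0186],[-.209,0,-.0186],[.124,.037,-.0186]): print(n,p,np.round(proj(c,t+M@p),1))
    rc=proj(c,t+M@[-.04,0,-.0186]);r0,c0=int(min(max(rc[0]-60,0),280)),int(rc[1]-75);print(r0,c0)
    im.append(cv2.resize(c['img'][r0:r0+120,c0:c0+150],(400,320),interpolation=2))
cv2.imwrite('pics/c9.png',np.vstack([np.hstack(im),np.hstack([cv2.resize(w['img'],(400,250)),np.zeros((250,400,3),np.uint8)])])[:,:,::-1])
E
python3 fl.py | tail -2
```

```text
26.7 [ 0.5692 -0.1433  0.2383] F [-0.2  0.7 -1.2] M [0.02 0.06 0.06] 0.144
yaw 1.5944609862384553
scene [0.131, 0, -0.0186] [181.1 335.1]
scene [-0.209, 0, -0.0186] [290.5 255. ]
scene [0.124, 0.037, -0.0186] [188.6 347.4]
170 223
side [0.131, 0, -0.0186] [166.6 320.9]
side [-0.209, 0, -0.0186] [260.1 347.3]
side [0.124, 0.037, -0.0186] [166.8 334.4]
147 257
scene [ 339  105   79   45 1529] lowest 149 398.0 rightmost 135.0 417
side [265 121  51  14 573] lowest 134 270.5 rightmost 126.0 315
```

View pics/c9.png

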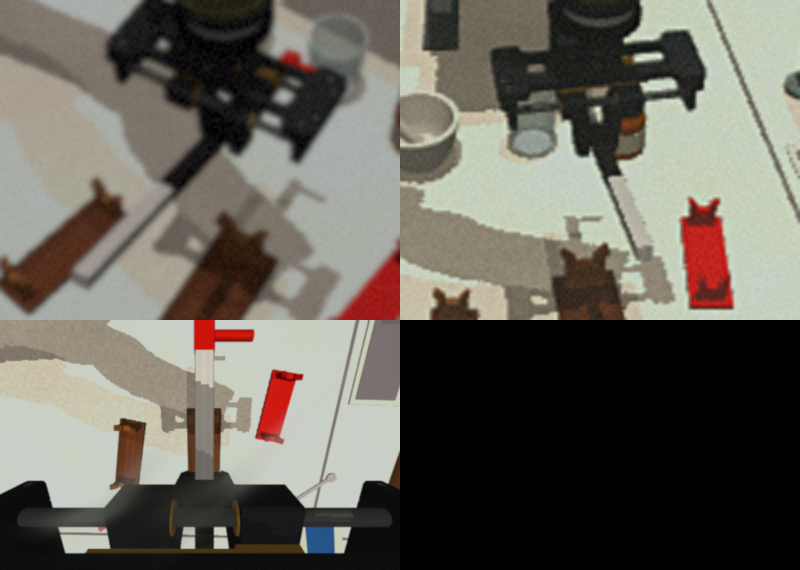

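```bash
python3 - <<'E'
from h import *
d=snap('scene');b=snap('side');c8=None
for col in(385,390,394,398): print('scene',col,[tuple(int(v) for v in d['img'][r_,col]) for r_ in range(136,162,2)])
for col in(305,320,332): print('side',col,[tuple(int(v) for v in b['img'][r_,col]) for r_ in range(118,144,2)])
E
python3 - <<'E'
import cv2
im=cv2.imread('pics/c8.png')[:,:,::-1]
for col in(385,390,394,398): print('c8 scene',col,[tuple(int(v) for v in im[int((r-65+.5)*3.24),int((col-320+.5)*3.24)]) for r in range(136,162,2)])
E
```

```text
scene 385 [(28, 63, 103), (30, 65, 106), (30, 63, 105), (33, 63, 101), (26, 50, 81), (56, 61, 73), (95, 91, 84), (101, 95, 87), (98, 92, 84), (99, 95, 85), (99, 91, 83), (98, 92, 82), (100, 93, 84)]
scene 390 [(35, 66, 106), (32, 65, 105), (26, 63, 104), (28, 65, 106), (26, 59, 104), (23, 54, 87), (55, 60, 74), (97, 93, 85), (102, 95, 85), (99, 93, 86), (98, 93, 84), (102, 94, 87), (99, 91, 85)]
scene 394 [(27, 59, 101), (29, 64, 105), (33, 66, 106), (39, 66, 108), (30, 64, 105), (37, 64, 107), (28, 53, 87), (63, 67, 79), (99, 95, 87), (101, 93, 83), (104, 98, 89), (104, 96, 87), (101, 94, 86)]
scene 398 [(31, 64, 105), (32, 64, 105), (37, 67, 109), (26, 62, 104), (31, 61, 105), (32, 66, 106), (33, 61, 105), (28, 51, 80), (75, 73, 79), (100, 94, 88), (103, 95, 87), (103, 95, 88), (103, 97, 87)]
side 305 [(52, 54, 50), (68, 69, 64), (22, 67, 116), (31, 68, 119), (32, 70, 124), (31, 71, 118), (33, 74, 128), (31, 57, 98), (64, 74, 78), (197, 209, 194), (196, 209, 194), (156, 154, 135), (132, 125, 109)]
side 320 [(31, 28, 23), (31, 29, 18), (37, 40, 31), (29, 27, 19), (38, 38, 27), (37, 
[... 506 characters left out ...]
44), (162, 154, 139)]
c8 scene 390 [(61, 109, 173), (64, 112, 176), (62, 114, 179), (59, 112, 176), (58, 107, 176), (56, 94, 146), (88, 102, 126), (166, 155, 146), (170, 162, 147), (171, 160, 144), (170, 155, 142), (165, 158, 146), (173, 160, 149)]
c8 scene 394 [(54, 107, 174), (58, 110, 173), (69, 114, 179), (58, 112, 179), (62, 112, 179), (62, 112, 174), (53, 96, 152), (99, 112, 126), (158, 150, 141), (166, 154, 142), (173, 162, 149), (173, 163, 149), (170, 162, 149)]
c8 scene 398 [(61, 112, 176), (56, 110, 176), (54, 110, 176), (61, 112, 176), (59, 109, 178), (67, 117, 184), (61, 112, 173), (59, 86, 133), (125, 123, 126), (168, 157, 149), (173, 165, 149), (171, 158, 149), (170, 163, 146)]
```

Between hooking and now the flap has risen slightly, to about 1.27 rad. The eye hangs below the open flap, so my raise pushed it up from beneath. The pole also slipped nose-down by about 0.26 rad: in the picture its tail is about 17 px higher than a level pole's would be. I'll press the flap down from above with the pole, which should also turn the pole back towards level.

```bash
python3 -m jog '[{"translation":[0,0,-0.8],"twist":0,"claw":0},{"translation":[0,0,-0.8],"twist":0,"claw":0},{"translation":[0.6,-0.11,0],"twist":0,"claw":0},{"translation":[0.8,-0.15,0],"twist":0,"claw":0},{"translation":[0.8,-0.15,0],"twist":0,"claw":0},{"translation":[0.8,-0.15,0],"twist":0,"claw":0},{"translation":[0.8,-0.15,0],"twist":0,"claw":0},{"translation":[0.8,-0.15,0],"twist":0,"claw":0},{"translation":[0.6,-0.11,0],"twist":0,"claw":0},{"translation":[0.35,-0.05,0],"twist":0,"claw":0},{"translation":[0,0,0],"twist":0,"claw":0},{"translation":[0,0,0],"twist":0,"claw":0}]'>/dev/null; sh m.sh
python3 - <<'E'
from h import *
np.set_printoptions(precision=4,suppress=True)
s=r.get_state();M=R.from_quat(s['eef_rot']).as_matrix();t=np.array(s['tool_pos'])
c=snap('scene');h=cv2.cvtColor(c['img'],cv2.COLOR_RGB2HSV);H=h[...,0]
m=((H<8)|(H>172))&(h[...,1]>110)&(h[...,2]>50)
k,l,st,ce=cv2.connectedComponentsWithStats(m[60:200,320:440].astype(np.uint8))
for i in range(1,k):
    if st[i,4]>4: print('red',st[i],ce[i][1]+60,ce[i][0]+320)
for a in(0,.15,.26,.35):
    q=lambda x,y,z:t+M@[x*np.cos(a)-z*np.sin(a)*0+0, y, -.0186+x*np.sin(a)-z]
    print(a,'tip',q(.12,0,.007),proj(c,q(.12,0,.007)),'pintip',proj(c,q(.124,.037,0)),'tail',proj(c,q(-.209,0,0)))
E
python3 fl.py | tail -2
```

```text
28.05 [0.523  0.0776 0.3026] F [ 0.   0.3 -0.9] M [-0.1   0.09  0.01] 0.149
0 tip [0.5197 0.1976 0.3282] (np.float64(104.68366499429457), np.float64(360.2474067861539)) pintip (np.float64(110.48459941809857), np.float64(373.565720138082)) tail (np.float64(189.1110458537802), np.float64(294.7013335530107))
0.15 tip [0.5198 0.1963 0.3103] (np.float64(110.44341273843894), np.float64(359.4880082933613)) pintip (np.float64(116.38724153472693), np.float64(372.6268914867552)) tail (np.float64(178.7957979543254), np.float64(294.7828029229734))
0.26 tip [0.5199 0.1936 0.2974] (np.float64(114.87616387262634), np.float64(358.6680500517256)) pintip (np.float64(120.93629414568944), np.float64(371.68144511608324)) tail (np.float64(170.16849628470473), np.float64(295.5773747081613))
0.35 tip [0.52   0.1903 0.2871] (np.float64(118.5987284634479), np.float64(357.8412179316984)) pintip (np.float64(124.76047198185167), np.float64(370.7566889350363)) tail (np.float64(162.52837861813185), np.float64(296.7030584567543))
scene [370 119  48  31 759] lowest 149 398.0 rightmost 135.0 417
side [310 121  29  12 297] lowest 132 316.2857142857143 rightmost 130.5 338
```

```bash
python3 -m jog '[{"translation":[0,0,0.3],"twist":0,"claw":0},{"translation":[0,0,0.2],"twist":0,"claw":0},{"translation":[0,0,0.1],"twist":0,"claw":0},{"translation":[0,0,0],"twist":0,"claw":0}]'>/dev/null; sh m.sh
python3 -m jog '[{"translation":[0,0,0.1],"twist":0,"claw":0},{"translation":[0,0,0.1],"twist":0,"claw":0},{"translation":[0,0,0],"twist":0,"claw":0}]'>/dev/null; sh m.sh
python3 -m jog '[{"translation":[0,0,0.08],"twist":0,"claw":0},{"translation":[0,0,0],"twist":0,"claw":0}]'>/dev/null; sh m.sh
```

```text
28.53 [0.5224 0.0764 0.2775] F [-0.8 -0.4 -3. ] M [-0.03  0.09 -0.03] 0.142
28.78 [0.5227 0.0772 0.27  ] F [-0.1 -0.8 -1.5] M [-0.02  0.11 -0.05] 0.148
28.95 [0.5229 0.0774 0.267 ] F [ 0.7 -0.5 -1. ] M [-0.    0.13 -0.03] 0.149
```

```bash
python3 -m jog '[{"translation":[0,0,0.08],"twist":0,"claw":0},{"translation":[0,0,0.08],"twist":0,"claw":0},{"translation":[0,0,0],"twist":0,"claw":0}]'>/dev/null; sh m.sh
python3 -m jog '[{"translation":[0,0,0.08],"twist":0,"claw":0},{"translation":[0,0,0.08],"twist":0,"claw":0},{"translation":[0,0,0],"twist":0,"claw":0}]'>/dev/null; sh m.sh
python3 fl.py | tail -2
```

```text
29.2 [0.5231 0.0773 0.2607] F [ 0.2 -0.6  0.4] M [ 0.16 -0.03 -0.06] 0.15
29.45 [0.5229 0.0772 0.2541] F [1.2 0.6 0.4] M [ 0.1   0.03 -0.02] 0.149
scene [351 109  66  43 999] lowest 151 396.5 rightmost 135.5 416
side [275 127  13   5  43] lowest 131 280.1818181818182 rightmost 129.5 287
```

```bash
python3 -m jog '[{"translation":[0,0,0.08],"twist":0,"claw":0},{"translation":[0,0,0.08],"twist":0,"claw":0},{"translation":[0,0,0],"twist":0,"claw":0}]'>/dev/null; sh m.sh
python3 -m jog '[{"translation":[0,0,0.08],"twist":0,"claw":0},{"translation":[0,0,0],"twist":0,"claw":0}]'>/dev/null; sh m.sh
python3 fl.py | tail -2
```

```text
29.8 [0.5228 0.0773 0.2476] F [ 0.1 -0.2  0.4] M [ 0.09 -0.06 -0.07] 0.148
29.97 [0.5228 0.0773 0.2445] F [0.3 0.3 0.7] M [ 0.06 -0.03 -0.03] 0.143
scene [ 351  109   67   47 1176] lowest 155 396.0 rightmost 136.0 417
side [275 130  13   6  44] lowest 135 276.0 rightmost 131.5 287
```

```bash
python3 -m jog '[{"translation":[0,0,0.08],"twist":0,"claw":0},{"translation":[0,0,0],"twist":0,"claw":0}]'>/dev/null; sh m.sh
python3 -m jog '[{"translation":[0,0,0.08],"twist":0,"claw":0},{"translation":[0,0,0],"twist":0,"claw":0}]'>/dev/null; sh m.sh
python3 fl.py | tail -2
```

```text
30.23 [0.523  0.0773 0.2415] F [ 0.2 -0.4  1.8] M [ 0.25  0.03 -0.05] 0.147
30.4 [0.523  0.0771 0.2383] F [ 0.3 -1.4  3. ] M [ 0.19  0.02 -0.03] 0.152
scene [ 351  109   67   46 1214] lowest 154 396.0 rightmost 136.0 417
side [275 132  13   5  43] lowest 136 280.09090909090907 rightmost 133.5 287
```

```bash
python3 -m jog '[{"translation":[0,0,-0.4],"twist":0,"claw":0},{"translation":[0,0,-0.8],"twist":0,"claw":0},{"translation":[0,0,-0.4],"twist":0,"claw":0},{"translation":[-0.55,0.1,0],"twist":0,"claw":0},{"translation":[-0.55,0.1,0],"twist":0,"claw":0},{"translation":[-0.55,0.1,0],"twist":0,"claw":0},{"translation":[-0.55,0.1,0],"twist":0,"claw":0},{"translation":[-0.55,0.1,0],"twist":0,"claw":0},{"translation":[-0.55,0.1,0],"twist":0,"claw":0},{"translation":[-0.55,0.1,0],"twist":0,"claw":0},{"translation":[-0.55,0.1,0],"twist":0,"claw":0},{"translation":[-0.55,0.1,0],"twist":0,"claw":0},{"translation":[-0.55,0.1,0],"twist":0,"claw":0},{"translation":[0,0,0],"twist":0,"claw":0},{"translation":[0,0,0],"twist":0,"claw":0}]'>/dev/null; sh m.sh
python3 - <<'E'
from h import *
np.set_printoptions(precision=4,suppress=True)
s=r.get_state();M=R.from_quat(s['eef_rot']).as_matrix();t=np.array(s['tool_pos']);print('yaw',np.arctan2(M[1,0],M[0,0]))
w=snap('wrist','w9.png');c=snap('scene','s9.png');b=snap('side')
for a in(0,.1,.2,.3):
    q=lambda x,y:t+M@[x*np.cos(a),y,-.0186+x*np.sin(a)]
    print(a,*[np.round(proj(k,q(-.209,0)),1) for k in(c,b)],'wrist tip',np.round(proj(w,q(.131,0)-M@[0,0,.007]),1))
# tail: brightest end of pole in scene : print grey profile along predicted tail column
for nm,k in(('scene',c),('side',b)):
    g=cv2.cvtColor(k['img'],cv2.COLOR_RGB2GRAY); p=[proj(k,t+M@[-.209*np.cos(a),0,-.0186-.209*np.sin(a)]) for a in(0,.3)]
    cc=int(round((p[0][1]+p[1][1])/2)); print(nm,cc,[int(v) for v in g[int(p[1][0])-14:int(p[0][0])+10:2,cc]],int(p[1][0])-14)
h=cv2.cvtColor(w['img'],cv2.COLOR_RGB2HSV);H=h[...,0];m=((H<6)|(H>174))&(h[...,1]>150);m[140:]=0
k,l,st,ce=cv2.connectedComponentsWithStats(m.astype(np.uint8));print(st[1:][st[1:,4]>60])
E
python3 fl.py | tail -2
python3 - <<'E'
import cv2,numpy as np
a=cv2.imread('pics/s9.png')[120:270,230:380];b=cv2.imread('pics/w9.png')
cv2.imwrite('pics/v9.png',np.hstack([cv2.resize(a,(400,400)),cv2.resize(b,(400,250)).repeat(1,0) if 0 else cv2.resize(b,(400,400))]))
E
```

```text
31.75 [ 0.568  -0.1426  0.3018] F [-0.6  1.3 -1.8] M [0.05 0.05 0.01] 0.148
yaw 1.5937610188661995
0 [273.5 251.2] [240. 348.] wrist tip [-60.1 323.1]
0.1 [267.3 250.4] [232.6 348.4] wrist tip [-38.3 323.5]
0.2 [260.1 250.1] [224.4 348.6] wrist tip [-17.4 323.9]
0.3 [251.9 250.6] [215.3 348.5] wrist tip [  2.6 324.1]
scene 251 [162, 158, 162, 161, 164, 163, 157, 153, 155, 147, 104, 89, 72, 57, 52, 52, 55, 77, 141, 165, 168, 169, 168] 237
side 348 [98, 177, 191, 194, 181, 174, 178, 184, 184, 141, 121, 101, 195, 199, 196, 200, 200, 199, 202, 201, 148, 129, 124, 131] 201
[[ 311    0   97   45 2611]
 [ 409   86   52   54 1773]]
scene [ 330  105   88   51 2007] lowest 155 396.5 rightmost 136.0 417
side [265 122  50  18 729] lowest 139 265.0 rightmost 122.0 314
```

The flap is back to about 1.4 rad (corner at row 155, as it was at the stop). The picture limit is used up, so I'll go on by numbers. The pole is about 0.22 rad nose-down, and I'll level it in the notches under a light grip.

```bash
python3 -m jog '[{"translation":[-0.04,-0.01,0.6],"twist":0,"claw":0},{"translation":[0,0,0.9],"twist":0,"claw":0},{"translation":[0,0,0.9],"twist":0,"claw":0},{"translation":[0,0,0.9],"twist":0,"claw":0},{"translation":[0,0,0.9],"twist":0,"claw":0},{"translation":[0,0,0.8],"twist":0,"claw":0},{"translation":[0,0,0.6],"twist":0,"claw":0},{"translation":[0,0,0.3],"twist":0,"claw":0},{"translation":[0,0,0],"twist":0,"claw":0},{"translation":[0,0,0],"twist":0,"claw":0}]'>/dev/null; sh m.sh
```

```text
32.83 [ 0.5687 -0.1429  0.067 ] F [ 0.4 -1.  -1.6] M [-0.01  0.02  0.03] 0.147
```

```bash
python3 -m jog '[{"translation":[-0.03,-0.03,0.2],"twist":0,"claw":0},{"translation":[0,0,0.2],"twist":0,"claw":0},{"translation":[0,0,0],"twist":0,"claw":0}]'>/dev/null; sh m.sh
python3 -m jog '[{"translation":[0,0,0.08],"twist":0,"claw":0},{"translation":[0,0,0.08],"twist":0,"claw":0},{"translation":[0,0,0],"twist":0,"claw":0}]' 10 >/dev/null; sh m.sh
python3 -m jog '[{"translation":[0,0,0.08],"twist":0,"claw":0},{"translation":[0,0,0.08],"twist":0,"claw":0},{"translation":[0,0,0],"twist":0,"claw":0}]' 10 >/dev/null; sh m.sh
```

```text
33.08 [ 0.5669 -0.1444  0.0503] F [-0.1  0.  -1.7] M [-0.03  0.09 -0.01] 0.15
33.33 [ 0.567  -0.1443  0.0439] F [ 0.8  0.3 -1. ] M [-0.01  0.07 -0.  ] 0.159
33.58 [ 0.5668 -0.1443  0.0372] F [ 0.  -0.3 -1.6] M [ 0.02  0.1  -0.  ] 0.156
```

```bash
python3 -m jog '[{"translation":[0,0,0.1],"twist":0,"claw":0},{"translation":[0,0,0],"twist":0,"claw":0},{"translation":[0,0,0],"twist":0,"claw":0}]' 3 >/dev/null; sh m.sh
python3 - <<'E'
from h import *
np.set_printoptions(precision=4,suppress=True)
s=r.get_state();M=R.from_quat(s['eef_rot']).as_matrix();t=np.array(s['tool_pos'])
w=snap('wrist');c=snap('scene');b=snap('side')
for a in(0,.1,.2):
    q=lambda x,y:t+M@[x*np.cos(a),y,-.0186+x*np.sin(a)]
    print(a,*[np.round(proj(k,q(-.209,0)),1) for k in(c,b)])
h=cv2.cvtColor(w['img'],cv2.COLOR_RGB2HSV);H=h[...,0];m=((H<6)|(H>174))&(h[...,1]>150);m[140:]=0
k,l,st,ce=cv2.connectedComponentsWithStats(m.astype(np.uint8));print('wrist red',st[1:][st[1:,4]>60])
a0=cv2.imread('pics/scene0.png')[:,:,::-1];b0=cv2.imread('pics/side0.png')[:,:,::-1]
for n,x,x0,(r0,r1,cs) in(('scene',c['img'],a0,(318,342,(262,266))),('side',b['img'],b0,(300,326,(340,343)))):
    for cc in cs: print(n,cc,x[r0:r1:2,cc].sum(1),'\n   ref',x0[r0:r1:2,cc].sum(1))
E
```

```text
33.83 [ 0.5671 -0.1444  0.0336] F [-0.3 -0.  -1.6] M [-0.09  0.03  0.05] 0.161
0 [332.9 263. ] [314.1 342.8]
0.1 [328.8 262.4] [308.9 343.1]
0.2 [323.8 262.4] [303.  343.2]
wrist red [[ 306    0  119   28 1338]
 [ 536   31  104  109 8533]]
scene 262 [501 507 507 512 484 495 494 469 338 419 459 424] 
   ref [449 457 452 446 434 436 438 389 288 393 419 410]
scene 266 [472 485 491 487 489 476 405 290 264 295 284 333] 
   ref [426 440 431 430 434 417 342 262 243 263 254 304]
side 340 [581 582 587 596 543 535 322 277 283 321 336 314 397] 
   ref [541 531 532 553 487 498 346 236 282 298 316 287 355]
side 343 [349 404 587 571 577 583 588 478 262 416 421 419 377] 
   ref [302 364 535 532 542 531 545 304 255 419 378 374 347]
```

The tail's pixel profile matches the starting picture, so the pole is level in the notches. Letting go.

```bash
python3 -m jog '[{"translation":[0,0,0],"twist":0,"claw":100},{"translation":[0,0,0],"twist":0,"claw":100},{"translation":[0,0,0],"twist":0,"claw":100},{"translation":[0,0,0],"twist":0,"claw":100},{"translation":[0,0,0],"twist":0,"claw":100},{"translation":[0,0,0],"twist":0,"claw":100},{"translation":[0,0,0],"twist":0,"claw":100},{"translation":[0,0,0],"twist":0,"claw":100},{"translation":[0,0,0],"twist":0,"claw":100},{"translation":[0,0,0],"twist":0,"claw":100},{"translation":[0,0,0],"twist":0,"claw":100},{"translation":[0,0,0],"twist":0,"claw":100}]' >/dev/null; sh m.sh
python3 -m jog '[{"translation":[0,0,-0.3],"twist":0,"claw":100},{"translation":[0,0,-0.6],"twist":0,"claw":100},{"translation":[0,0,-0.9],"twist":0,"claw":100},{"translation":[0,0,-0.9],"twist":0,"claw":100},{"translation":[0,0,-0.9],"twist":0,"claw":100},{"translation":[0,0,-0.9],"twist":0,"claw":100},{"translation":[0,0,-0.4],"twist":0,"claw":100},{"translation":[0,0,0],"twist":0,"claw":100},{"translation":[0,0,0],"twist":0,"claw":100}]' >/dev/null; sh m.sh
python3 - <<'E'
from h import *
np.set_printoptions(precision=4,suppress=True)
w=snap('wrist');h=cv2.cvtColor(w['img'],cv2.COLOR_RGB2HSV);H=h[...,0];m=((H<6)|(H>174))&(h[...,1]>150);m[180:]=0
k,l,st,ce=cv2.connectedComponentsWithStats(m.astype(np.uint8));print('wrist red',st[1:][st[1:,4]>60])
i=1+(np.abs(ce[1:,0]-330)).argmin()
x0,y0=st[i][:2];print('tip top-left corner',onz(w,y0,x0,.059),'(axis = +.007 in x)')
for row in(110,200,220): 
    g=w['img'][row,300:350].astype(int).sum(1);print(row,g[8:40:2])
for l_ in('pole_center','pole_pin'):
    for x in r.spot_point(l_,'wrist')[:1]: print(l_,x['confidence'],x['location'],onz(w,*x['location'],.052))
b=snap('side')
for l_ in('pole_center','pole_pin','mortar','beaker','jar'):
    for x in r.spot_point(l_,'side')[:1]: print(l_,x['confidence'],x['location'])
E
python3 fl.py|tail -2
```

```text
34.98 [ 0.5671 -0.1445  0.0337] F [ 0.5 -0.1  0.4] M [-0.12  0.11 -0.  ] 0.999
35.73 [ 0.5674 -0.1444  0.2312] F [-0.5  0.1 -0.2] M [-0.1   0.07  0.04] 1.0
wrist red [[ 319   61   43   22  511]
 [ 414   78   75  102 3973]]
tip top-left corner [ 0.5582 -0.0188  0.059 ] (axis = +.007 in x)
110 [439 437 436 417 354 344 396 428 435 441 424 432 401 407 428 435]
200 [173 174 172 180 179 168 122  72  81  87  82  85 118 173 177 175]
220 [196 198 187 189 190 181 134  87  87  83  85  89 125 176 180 186]
pole_center 0.73 [222.2, 326.3] [ 0.5697 -0.1897  0.052 ]
pole_pin 0.7 [68.0, 349.9] [ 0.5893 -0.0233  0.052 ]
pole_pin 0.94 [220.7, 324.8]
mortar 0.89 [206.9, 265.0]
beaker 0.55 [199.3, 305.0]
jar 0.53 [204.1, 337.5]
scene [ 336  105   82   51 1943] lowest 155 396.5 rightmost 136.0 417
side [265 122  50  18 780] lowest 139 266.5 rightmost 129.0 314
```

```bash
python3 -c "
from plant import r
print(r.finish_job())"
```

```text
the job is handed in; nothing more can be done
None
```

The job is handed in: the flap is open, and the pole is back in both notches of its rest and released. No verdict was reported.

**How it went:** I felt the flap face and the top of the eye with the pole, then put the pin through the eye without resistance. I drew the flap down to its stop with about 4–5 N on the wrist reading.

**What went wrong:**
- **Flap lifted:** After unhooking, I raised the pole while it was still under the open flap. That lifted the flap to about 1.27 rad.
- **Pole slipped:** The same move turned the pole about 0.25 rad nose-down in the grip. I had no force readings during that move, so I can't rule out a peak there.
- **Repair:** I pressed the flap back to its stop from above with the pole, at about 4 N. Then I levelled the pole in the notches under a light grip.

**Last checks:**
- **Flap:** its corner is at the same pixel as when it was at the stop, so it is at about 1.4 rad.
- **Pole:** its centre and pin are within about 3 mm of where they started, and its tail matched the starting picture just before I let go.
- **Gripper:** it is fully open and about 0.2 m above the rest.
- **Mortar, beaker and jar:** they appear within about 5 pixels of their starting positions. That is about the detector's scatter, so no shift shows.
- **Eye height:** touch gave about 307 mm and the cameras about 314 mm. I used the touch value, and it worked.

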